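Load the roller cradle and ratchet it home

TASK

First lay every aluminium roller that stands on the bench on its side in the V grooves of the cradle, one to a groove, centred lengthwise. Then throw the lock lever into the middle notch, the one marked with the brass bar, and flip the ratchet's direction pawl fully over to the other side; only then swing the ratchet handle back and forth until the carriage is fully home against its end stops. Move the carriage with the ratchet, not by shoving it, and do not knock the spray can over.

Things in the scene. Friction and masses are not known exactly. Their poses are not given: they have to be found in the camera images.
- roller0: a plain aluminium roller, a solid cylinder 30 mm in diameter and 110 mm long with a thin dark band near each end, 0.22 kg, standing on end on the bench. Origin: centre of the end it stands on at the start; its z axis runs along the roller to the other end (up at the start). Only some of the four are present (None if absent)
- roller1: another such roller (see roller0), the same size; origin at the centre of its first lower end, z axis along it
- roller2: another such roller (see roller0), the same size; origin at the centre of its first lower end, z axis along it
- roller3: another such roller (see roller0), the same size; origin at the centre of its first lower end, z axis along it
- mid0 (a point): the middle of roller0, on its axis, 55 mm from either end
- mid1 (a point): the middle of roller1, on its axis, 55 mm from either end
- mid2 (a point): the middle of roller2, on its axis, 55 mm from either end
- mid3 (a point): the middle of roller3, on its axis, 55 mm from either end
- bed: the green fixture fixed to the bench: a bed 310 mm long (along its x), 210 mm wide, 24 mm high; on it slides the cradle carriage, the ratchet stands on a round green column at its left (+y), the lock lever at its right (-y). Origin: centre of its underside on the bench; x points along the slide away from the robot, y to the robot's left, z up
- cradle: steel plate 130 mm (x) by 206 mm (y) on the sliding carriage, its top 39 mm above the bench, with three V grooves along x, 64 mm apart. Origin: centre of the plate's underside, axes as the bed's. Any roller may go in any groove, either way round, one to a groove
- groove0 (a point): middle of the right-hand (-y) V groove, on the axis of a roller seated there: 30 mm over the plate, 69 mm over the bench; x runs along the groove. The groove is two V-blocks (90 degrees) 10 mm thick, centred 44 mm before and behind this point, 25 mm to either side, their tops 2 mm below the axis; between them fingers have room beside a roller and 30 mm below its axis
- groove1 (a point): middle of the centre V groove, on the axis of a roller seated there: 30 mm over the plate, 69 mm over the bench; x runs along the groove. 
- groove2 (a point): middle of the left-hand (+y) V groove, on the axis of a roller seated there: 30 mm over the plate, 69 mm over the bench; x runs along the groove. 
- carriage (a joint): travel of the carriage along the bed's +x (m): 0 out towards the robot (start), 0.060 fully home against the two rubber end stops. Geared to the ratchet wheel, 16 mm per radian of wheel; pushing it directly needs over 30 N
- ratchet_axis (a point): point on the upright axis of the ratchet wheel (60 mm in diameter, 18 teeth, so one tooth is 0.349 rad), level with the wheel's middle, 104 mm above the bench. The handle swings about this axis
- handle (a joint): swing of the ratchet handle about the upright axis (rad), positive anticlockwise seen from above, range -0.75 to 0.75; at 0 it points from the axis at 145 degrees from the bed's x axis: towards the robot and a little to its left. Friction holds it where left (about 2 N at the post). Its flat bar's upper face is 96 mm above the bench
- grip (a point): the upright black grip post at the handle's end, 140 mm from the ratchet axis: 20 mm in diameter, from 96 to 141 mm above the bench; this point is on its axis 120 mm above the bench. Driving takes about 6 N here, tangentially. x points outwards along the handle, y in the anticlockwise sense of swing
- pawl (a joint): direction pawl, a rocker on the handle (rad), stops at -0.25 and 0.25, held by friction where it is left. At the negative stop (start) the handle drives the wheel clockwise seen from above and slips anticlockwise; at the positive stop it drives anticlockwise, which runs the carriage home, and slips (clicks) clockwise. Its tips are sprung; half-way neither engages
- pawl_pivot (a point): pivot of the pawl on the handle, 50 mm from the ratchet axis, 104 mm above the bench
- tab (a point): the pawl's upright steel thumb tab, 36 mm outwards from the pawl pivot along the handle, 12 mm along it by 8 mm across, from 110 to 138 mm above the bench; this point is on its middle at 130 mm. It leans to the side the handle will drive to; a 2 N sideways push, 18 mm in all, flips it from stop to stop. x outwards along its arm, y anticlockwise
- lock (a joint): carriage lock lever, turning about an upright pivot (rad), positive anticlockwise from above, -0.03 to 1.33. Sprung detent notches, each between two small ridges on a quadrant plate, at 0 (start: its dog blocks the carriage), 0.70 (middle notch, marked by a brass bar on the base: carriage free) and 1.30 (unused). About 3 N at the knob passes a ridge
- lock_pivot (a point): point on the upright pivot axis of the lock lever, level with the middle of its knob
- knob (a point): the lock lever's upright black knob, 22 mm in diameter, 36 mm tall, from 50 to 86 mm above the bench, 100 mm from the pivot; this point is on its axis 74 mm above the bench. The lever's arm under it has its upper face 52 mm above the bench
- spray_can: a bystander: an aluminium can with a blue band, 56 mm in diameter and 140 mm tall, standing beyond the fixture. Origin: centre of its underside

How it is judged (in metres and radians):
On the way, in this order (a step that is already met when the one before it is completed fails the run):
1. every roller present lies in a V groove of the cradle, let go, with the carriage still out (z of mid0 in the frame of groove1 between -0.004 and 0.004 m and x of mid0 in the frame of groove1 between -0.015 and 0.015 m and y of mid0 in the frame of groove1 between -0.07 and 0.07 m and angle between the z axis of each of roller0, roller1, roller2, roller3 and the x axis of groove1, either way round below 0.08 rad and z of mid1 in the frame of groove1 between -0.004 and 0.004 m and x of mid1 in the frame of groove1 between -0.015 and 0.015 m and y of mid1 in the frame of groove1 between -0.07 and 0.07 m and z of mid2 in the frame of groove1 between -0.004 and 0.004 m and x of mid2 in the frame of groove1 between -0.015 and 0.015 m and y of mid2 in the frame of groove1 between -0.07 and 0.07 m and z of mid3 in the frame of groove1 between -0.004 and 0.004 m and x of mid3 in the frame of groove1 between -0.015 and 0.015 m and y of mid3 in the frame of groove1 between -0.07 and 0.07 m and contact force between the fingers and roller0 below 0.5 N and contact force between the fingers and roller1 below 0.5 N and contact force between the fingers and roller2 below 0.5 N and contact force between the fingers and roller3 below 0.5 N and value of joint carriage below 0.008 m), for 0.3 s.
2. the lock lever is in the marked middle notch and the pawl is flipped to drive anticlockwise, with the carriage still out (value of joint lock between 0.6 and 0.8 rad and value of joint pawl above 0.1 rad and value of joint carriage below 0.008 m), for 0.2 s.
3. the carriage is on its way in, past 30 mm, with the lever in its notch and the pawl set to drive (value of joint carriage above 0.03 m and value of joint pawl above 0.1 rad and value of joint lock between 0.6 and 0.8 rad), for 0.1 s.
At the end, for the whole second after the job is handed in: Carriage within 4 mm of fully home, lock lever within 0.1 rad of its middle notch, pawl still flipped (above 0.1), every roller present at rest in a groove: axis within 4 mm of seated height, centred lengthwise within 15 mm, parallel to the groove within 0.08 rad (value of joint carriage above 0.056 m and value of joint lock between 0.6 and 0.8 rad and value of joint pawl above 0.1 rad and z of mid0 in the frame of groove1 between -0.004 and 0.004 m and x of mid0 in the frame of groove1 between -0.015 and 0.015 m and y of mid0 in the frame of groove1 between -0.07 and 0.07 m and angle between the z axis of each of roller0, roller1, roller2, roller3 and the x axis of groove1, either way round below 0.08 rad and z of mid1 in the frame of groove1 between -0.004 and 0.004 m and x of mid1 in the frame of groove1 between -0.015 and 0.015 m and y of mid1 in the frame of groove1 between -0.07 and 0.07 m and z of mid2 in the frame of groove1 between -0.004 and 0.004 m and x of mid2 in the frame of groove1 between -0.015 and 0.015 m and y of mid2 in the frame of groove1 between -0.07 and 0.07 m and z of mid3 in the frame of groove1 between -0.004 and 0.004 m and x of mid3 in the frame of groove1 between -0.015 and 0.015 m and y of mid3 in the frame of groove1 between -0.07 and 0.07 m and linear speed of each of roller0, roller1, roller2, roller3 below 0.02 m/s and velocity of joint carriage below 0.01 m/s); the robot touches nothing.
It fails at once if the spray can is knocked over (angle between spray_can's own z axis and vertical above 0.6 rad).
It fails at once if the carriage is shoved by hand: the fingers press on the cradle with more than 25 N (contact force between the fingers and cradle above 25 N).
Of roller0, roller1, roller2, roller3 only 2 to 3 are there at a start; the rules pass over those that are not, and their reading is None.
At some moment in a run one of roller0, roller1, roller2, roller3 may be knocked a few centimetres aside while the robot is not near it.
Once in a run the grip may slacken for a moment while it holds something.
It also fails if it takes over 210 s, if anything falls off the work surface, if the arm or the gripper's body presses on something with over 40 N, if the wrist force passes 120 N, or if a joint passes its speed limit or range.

ROBOT

A 6-joint arm with a two-finger parallel gripper is mounted at the origin on the work surface. World frame = base frame: x ahead of the robot, y to its left, z up, the work surface at z = 0. Lengths are in m, angles in degrees, forces in N, time in s.
With the tool pointing down it reaches from about 0.4 to 0.825 m from the base axis. Payload 7 kg.
Tool frame: the origin (TCP) lies at the centre of the arm's flange, where the gripper is bolted on; the fingertips stand 178 mm ahead of it and the grasp point (between the pads) lies 159 mm ahead of it (r.tips_ahead is the z of the fingertips in the tool frame, in m); z points along the fingers, y is the line along which they close (so a half turn about z gives the same grasp; the last joint's range is limited). The gripper opens to 88 mm and grips with 3 to 60 N. Pads are 19 mm wide; open, the fingers measure 130 mm over their backs; the gripper's body (78 mm by 193 mm) begins 47 mm behind the grasp point.
Start: joints at [80.22, 20.546, 0.682, 0, -70.136, -16.507], TCP at [0.299, 0.605, 0.405] pointing down, gripper open.
Joint ranges: [-176.03, 176.03], [-82.01, 121.73], [-58.28, 71.71], [-173.87, 95.51], [-174.79, -0.11], [-173.66, 173.66]. Speed limits (degrees/s): [136.94, 136.94, 172.46, 180, 180, 180].

INTERFACE

Orientations are given as [roll, pitch, yaw] about the fixed x, y, z axes, in that order (R = Rz(yaw) Ry(pitch) Rx(roll)).
In Python, from plant import r gives the robot as it stands. The module is installed in compiled form; this text tells all that it offers.
- The arm moves only by the shell command python3 -m pendant 'ROWS' [FORCE]. ROWS is JSON, a list that holds one entry, the list of rows, each a list of 7 numbers: the shift along the tool's x, y, z in m, then the turn, a rotation vector about the tool's x, y, z in degrees, then the gripper command: -1 is shut, 1 is fully open, values between are in proportion. A call has 1 to 5 rows; each row is the pose to reach, as a shift and turn from the pose commanded when the call began, along the tool's axes at that moment; what a row does not reach only later rows make up. A row lasts 1/10 s, in which the tool goes at most 50 mm and 8.59 degrees, less where a joint would pass 70% of its speed; a pose out of reach is approached as far as the arm can. A call with a gripper value outside its range is refused whole. The fingers move at their own pace and stop on an object; FORCE is the grip in N (left out, the last holds). Time passes only in rows, so rows that repeat a pose let the fingers close. It gives the time, the measured TCP pose, the force, the opening and the grip force at its end, in the units of the state.
- r.get_state(): the state, without advancing time (a new reading comes with each control period).
- r.capture(name): name is "side" or "top" or "wrist"; returns the picture (384x512x3 uint8, red, green, blue); there is no depth.
- r.camera_params(name): a dict with "fx", "fy", "cx", "cy" (pixels), "dist_coeffs" ([k1, k2, p1, p2, k3] as OpenCV has them; the pictures are not rectified), "R" (3x3) and "t" (3): a world point X has camera coordinates R X + t. Camera axes: x right, y down, z forward; pixel columns grow to the right and rows downward; lengths in m; the calibration is good to about 2 mm. A picture is of the moment at which its call begins: read the wrist's pose just before it. camera_params takes no time and is no camera call; for the wrist camera it gives the pose at the moment of the call.
- r.close_job(): hands the job in; it is judged then, once.
The state is a dict: "time_s": time; "joints": joint angles; "qd": joint speeds; "joint_torque": joint torques, N m; "tcp_pos": TCP position; "eef_rot": TCP orientation; "contact_force": force on the tool from outside, world axes, zero at the start; "moment": the same for the moment, N m; "gripper_width": finger opening in m; "gripper_force": force on a finger pad.
Only numpy, scipy, OpenCV 4.12 (cv2) and the standard library are available. Lean on these libraries where they do the work, as an engineer would, in place of code of your own. Each camera call takes 0.05 s, during which the arm holds its last target. There are 200 camera calls.

## Working session

There is one attempt and no reset: what is moved stays moved. The work goes in short steps, Python scripts to look and compute and a shell command to move; the robot and the scene stay as the last step left them, time stands still between calls to the robot, and variables do not carry over. Pictures are saved under pics/ and viewed, at most 14 in all, crops included, and the job is handed in when it is done.

```bash
mkdir -p pics; cat > h.py <<'E'
import numpy as np, cv2, json
from plant import r
from scipy.spatial.transform import Rotation as Ro
def cap(n,f):
    p=r.camera_params(n); im=r.capture(n); cv2.imwrite(f'pics/{f}.png',im[:,:,::-1]); 
    json.dump({k:np.array(v).tolist() for k,v in p.items()},open(f'pics/{f}.json','w')); return im,p
def load(f):
    p=json.load(open(f'pics/{f}.json')); return cv2.imread(f'pics/{f}.png')[:,:,::-1],p
def K(p): return np.array([[p['fx'],0,p['cx']],[0,p['fy'],p['cy']],[0,0,1.]])
def ray(p,uv):
    x=cv2.undistortPoints(np.array([[uv]],float),K(p),np.array(p['dist_coeffs']))[0,0]
    R=np.array(p['R']);t=np.array(p['t']).ravel()
    return -R.T@t, R.T@np.array([x[0],x[1],1])
def onz(p,uv,z):
    o,d=ray(p,uv); return o+d*(z-o[2])/d[2]
def proj(p,X):
    R=np.array(p['R']);t=np.array(p['t']).ravel()
    return cv2.projectPoints(np.array(X,float).reshape(-1,1,3),cv2.Rodrigues(R)[0],t,K(p),np.array(p['dist_coeffs']))[0].reshape(-1,2)
def st():
    s=r.get_state(); print(s['time_s'],np.round(s['tcp_pos'],4),np.round(s['eef_rot'],2),'F',np.round(s['contact_force'],1),'w',s['gripper_width'],'g',s['gripper_force'],np.round(s['joints'],1)); return s
def rel(target,yaw=None):
    """tool-frame shift to bring TCP to target (world); and turn about tool z for yaw"""
    s=r.get_state(); Rt=Ro.from_euler('xyz',s['eef_rot'],degrees=True)
    print('shift',np.round(Rt.inv().apply(np.array(target)-s['tcp_pos']),4))
    if yaw is not None:
        print('turn',np.round((Rt.inv()*Ro.from_euler('xyz',[180,0,yaw],degrees=True)).as_rotvec(degrees=True),1))
E
python3 - <<'E'
from h import *
st()
for n in('top','side'):
    im,p=cap(n,n+'0'); print(n,np.round(-np.array(p['R']).T@np.array(p['t']).ravel(),3),p['fx'])
E
```

```text
0.0 [0.2988 0.605  0.4037] [ 1.7991e+02 -1.0000e-02 -2.6290e+01] F [-0.8 -0.1  0.5] w 0.08776656398222508 g 0.0 [ 80.2  20.6   0.6  -0.  -70.1 -16.5]
top [ 0.411 -0.009  1.234] 355.061895581033
side [0.057 0.502 0.649] 392.48611132300914
```

View pics/top0.png

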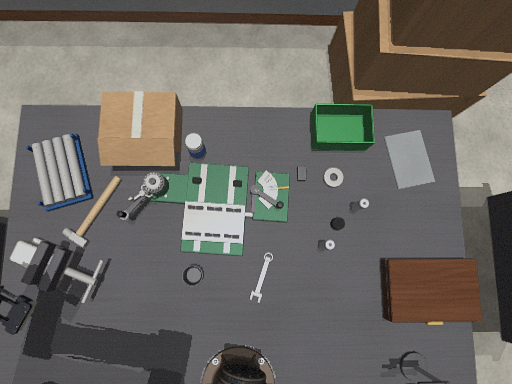

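View pics/side0.png

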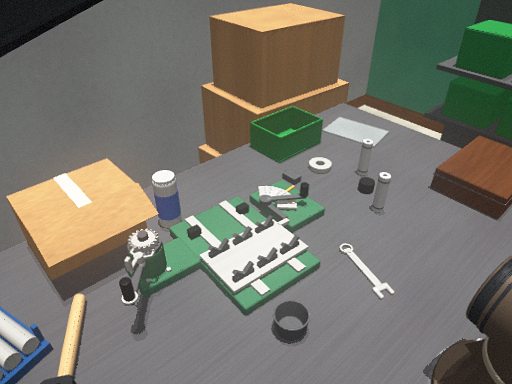

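The top view shows two standing rollers, with tops at about (364,203) and (330,245). The fixture is centred near (215,208), the ratchet wheel is at (152,184), the post at (123,214), the lock knob at (279,205) and the can at (194,143). Next I'll enlarge this area to measure it.

```bash
python3 - <<'E'
from h import *
im,p=load('top0')
c=cv2.resize(im[130:270,105:305],None,fx=4,fy=4,interpolation=cv2.INTER_CUBIC)
cv2.imwrite('pics/c1.png',c[:,:,::-1])
for n,uv,z in [('rA',(364,203),.11),('rB',(330,245),.11),('can',(193,139),.14),('wheel',(152,183),.112),('post',(122.5,214.5),.141),('knob',(279.5,205),.086)]:
    print(n,np.round(onz(p,uv,z),3))
E
```

```text
rA [ 0.58  -0.406  0.11 ]
rB [ 0.445 -0.29   0.11 ]
can [0.78  0.147 0.14 ]
wheel [0.641 0.278 0.112]
post [0.536 0.356 0.141]
knob [ 0.576 -0.134  0.086]
```

View pics/c1.png

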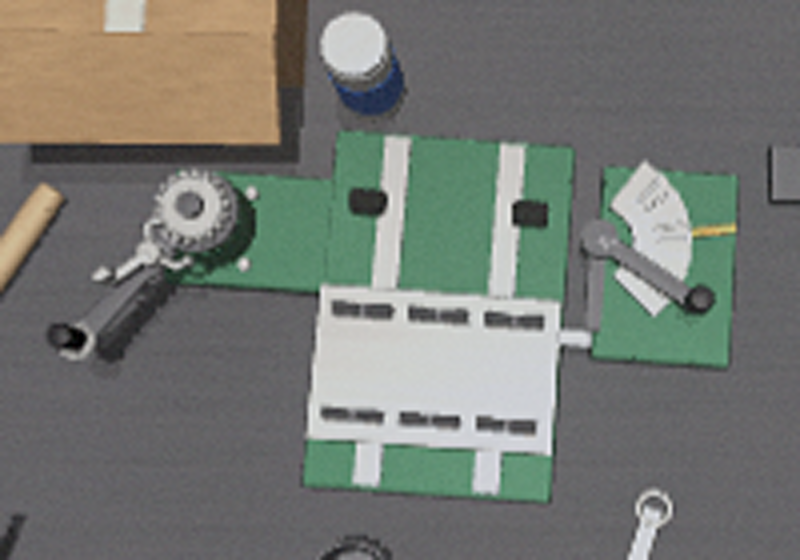

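```bash
python3 - <<'E'
from h import *
im,p=load('top0')
P=lambda c,z: onz(p,((c[0]+.5)/4-.5+105,(c[1]+.5)/4-.5+130),z)[:2]
C=np.array([P(c,.039) for c in[(322,285),(560,300),(550,455),(308,438)]])
print(C, C.mean(0)); 
for i in range(4): print(np.linalg.norm(C[i]-C[i-1]))
d=(C[0]-C[3])+(C[1]-C[2]); yaw=np.arctan2(d[1],d[0]); e=(C[0]-C[1])+(C[3]-C[2]); yaw2=np.arctan2(-e[0],e[1]); print('yaw',np.degrees([yaw,yaw2]))
B=np.array([P(c,.067) for c in[(362,310),(438,315),(514,320),(352,413),(430,420),(506,426)]]); print(B, (B[:3]+B[3:])/2)
w=P((192,205),.112);g=P((66,335),.141);print('wheel',w,'post',g,np.linalg.norm(w-g),np.degrees(np.arctan2(*(g-w)[::-1])))
t=P((100,272),.138);print('tab',t,np.linalg.norm(t-w),np.degrees(np.arctan2(*(t-w)[::-1])))
k=P((700,298),.086);l=P((600,236),.06);print('knob',k,'piv',l,np.linalg.norm(k-l),np.degrees(np.arctan2(*(k-l)[::-1])))
b=[P(c,.026) for c in((692,233),(735,228))];print(b)
for uv in [(364,203),(330,245)]: print(onz(p,uv,.11))
E
```

```text
[[ 0.5949292   0.18190169]
 [ 0.58322277 -0.01976863]
 [ 0.45257958 -0.01202922]
 [ 0.46606866  0.18935257]] [0.52420005 0.0848641 ]
0.12907577431527653
0.20200979332546012
0.1308722307206401
0.2018330477390067
yaw [-3.35003897 -3.57700751]
[[0.56993532 0.14386093]
 [0.5661098  0.08119164]
 [0.56227213 0.01843216]
 [0.48516332 0.14964795]
 [0.4796988  0.08608113]
 [0.47501794 0.02408978]] [[0.52754932 0.14675444]
 [0.5229043  0.08363639]
 [0.51864504 0.02126097]]
wheel [0.64793558 0.27620193] post [0.53921157 0.36022767] 0.13740901125549812 142.30188707546768
tab [0.58885344 0.33807262] 0.08554929459355315 133.6792869473183
knob [ 0.57872239 -0.13396816] piv [ 0.63479135 -0.05299154] 0.0984933578005447 -124.69908511291707
[array([ 0.64448457, -0.13421054]), array([ 0.64917906, -0.17177751])]
[ 0.58035088 -0.40578079  0.11      ]
[ 0.44541052 -0.28973966  0.11      ]
```

```bash
cat >> h.py <<'E'
def go(G,yaw,th,ahead=.159):
    """shift+turn in tool axes putting the grasp point at G, heading yaw, tilt th (+: body leans back towards robot)"""
    s=r.get_state(); Rt=Ro.from_euler('xyz',s['eef_rot'],degrees=True)
    Rg=Ro.from_euler('z',yaw,degrees=True)*Ro.from_euler('x',180,degrees=True)*Ro.from_euler('y',th,degrees=True)
    T=np.array(G)-ahead*Rg.as_matrix()[:,2]
    print('shift',np.round(Rt.inv().apply(T-s['tcp_pos']),4),'turn',np.round((Rt.inv()*Rg).as_rotvec(degrees=True),1),'TCP',np.round(T,3))
E
python3 - <<'E'
from h import *
im,p=load('top0'); ims,ps=load('side0')
g=cv2.cvtColor(np.ascontiguousarray(im),cv2.COLOR_RGB2HSV)
m=((g[...,2]>150)&(g[...,1]<60)).astype(np.uint8); m[:190]=0;m[260:]=0;m[:,:315]=0;m[:,375:]=0
n,l,s,c=cv2.connectedComponentsWithStats(m)
for i in range(1,n):
    if s[i,4]>15:
        X=onz(p,c[i],.11); print(c[i],s[i],np.round(X,3),'side top/bottom',np.round(proj(ps,[X,[X[0],X[1],0]])))
st(); go([.58,-.406,.30],-16,45)
E
```

```text
[364.12068966 202.72413793] [360 199   9   9  58] [ 0.581 -0.406  0.11 ] side top/bottom [[367. 141.]
 [361. 173.]]
[329.87301587 244.22222222] [326 240   9  10  63] [ 0.448 -0.289  0.11 ] side top/bottom [[384. 175.]
 [376. 209.]]
0.1 [0.2989 0.605  0.4038] [ 1.7992e+02 -1.0000e-02 -2.6290e+01] F [ 0.  -0.1 -0.1] w 0.08736611964741607 g 0.0 [ 80.2  20.6   0.6  -0.  -70.1 -16.5]
shift [ 0.5893  0.802  -0.0074] turn [ 4.1 44.9 -9.7] TCP [ 0.472 -0.375  0.412]
```

```bash
R='';python3 -m pendant '[[[0.2,0.15,0,0,0,0,1],[0.2,0.15,0,0,0,0,1],[0.2,0.15,0,0,0,0,1],[0.2,0.15,0,0,0,0,1],[0.2,0.15,0,0,0,0,1]]]' 40
python3 -m pendant '[[[0.2,0.15,0,0,0,0,1],[0.2,0.15,0,0,0,0,1],[0.2,0.15,0,0,0,0,1],[0.2,0.15,0,0,0,0,1],[0.2,0.15,0,0,0,0,1]]]'
python3 -c "
from h import *
st(); go([.58,-.406,.25],-16,45)"
```

```text
time_s: 0.6
tcp_pos: [0.4122, 0.3802, 0.4044]
eef_rot: [180.0, 0.0, -26.3]
contact_force: [0.4, 1.0, -0.8]
gripper_width: 0.0874
gripper_force: 0.0
time_s: 1.1
tcp_pos: [0.5251, 0.157, 0.4046]
eef_rot: [-180.0, 0.0, -26.3]
contact_force: [0.9, 0.6, -0.0]
gripper_width: 0.0872
gripper_force: 0.0
1.1 [0.5251 0.157  0.4046] [-180.      0.    -26.27] F [ 0.9  0.6 -0. ] w 0.08724105438239162 g 0.0 [ 37.1   8.6 -15.4  -0.  -65.9  26.6]
shift [0.1878 0.5006 0.0422] turn [ 4.  44.9 -9.7] TCP [ 0.472 -0.375  0.362]
```

```bash
python3 -m pendant '[[[0.09,0.24,0,0,0,0,1],[0.09,0.24,0,0,0,0,1],[0.09,0.24,0,0,0,0,1],[0.09,0.24,0,0,0,0,1],[0.09,0.24,0,0,0,0,1]]]' |head -2
python3 -m pendant '[[[0.09,0.24,0,0,0,0,1],[0.09,0.24,0,0,0,0,1],[0.09,0.24,0,0,0,0,1],[0.09,0.24,0,0,0,0,1],[0.09,0.24,0,0,0,0,1]]]'|head -2
python3 -c "
from h import *
st(); go([.581,-.406,.25],-16,45)"
```

```text
time_s: 1.6
tcp_pos: [0.4989, -0.0916, 0.4047]
time_s: 2.1
tcp_pos: [0.4741, -0.3404, 0.4045]
2.1 [ 0.4741 -0.3404  0.4045] [-1.7999e+02  1.0000e-02 -2.6280e+01] F [ 1.9 -0.3 -0.5] w 0.08763426757492072 g 0.0 [-16.5  12.  -11.2  -0.  -66.8  80.2]
shift [0.0143 0.0315 0.0421] turn [ 4.  44.9 -9.8] TCP [ 0.473 -0.375  0.362]
```

```bash
python3 -m pendant '[[[0.014,0.031,0.04,4,44.9,-9.8,1],[0.014,0.031,0.04,4,44.9,-9.8,1],[0.014,0.031,0.04,4,44.9,-9.8,1],[0.014,0.031,0.04,4,44.9,-9.8,1],[0.014,0.031,0.04,4,44.9,-9.8,1]]]' |head -3
python3 -m pendant '[[[0,0,0,0,0,0,1],[0,0,0,0,0,0,1]]]'|head -3
python3 -c "
from h import *
st(); go([.581,-.406,.25],-16,45); go([.581,-.406,.07],-16,45)
cap('wrist','w1')"
```

```text
time_s: 2.6
tcp_pos: [0.4726, -0.3724, 0.3642]
eef_rot: [-179.8, -41.5, -16.9]
time_s: 2.8
tcp_pos: [0.4735, -0.3726, 0.3649]
eef_rot: [-179.6, -41.0, -17.1]
2.8 [ 0.4735 -0.3726  0.3649] [-179.58  -41.04  -17.14] F [-0.1  0.  -0.2] w 0.08778716588355835 g 0.0 [-21.    7.  -25.8 -10.4 -16.5 102.9]
shift [-0.0015  0.0025  0.0019] turn [ 0.4  4.  -0.8] TCP [ 0.473 -0.375  0.362]
shift [-0.1197  0.0035  0.1377] turn [ 0.4  4.  -0.8] TCP [ 0.473 -0.375  0.182]
```

View pics/w1.png

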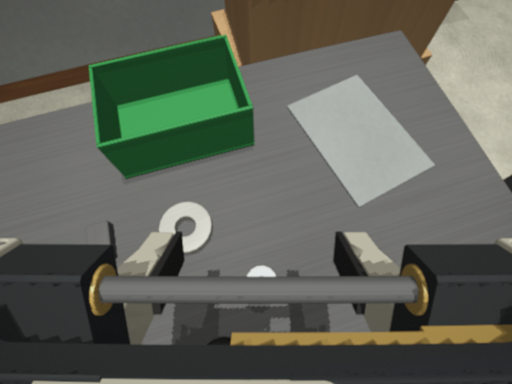

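The roller top shows at (261,272), midway between the finger pads at columns 182 and 337. I'll descend and grip.

```bash
python3 -m pendant '[[[-0.06,0.0035,0.07,0.4,4,-0.8,1],[-0.09,0.0035,0.103,0.4,4,-0.8,1],[-0.12,0.0035,0.138,0.4,4,-0.8,1],[-0.12,0.0035,0.138,0.4,4,-0.8,1],[-0.12,0.0035,0.138,0.4,4,-0.8,1]]]' 
python3 -m pendant '[[[0,0,0,0,0,0,-1],[0,0,0,0,0,0,-1],[0,0,0,0,0,0,-1],[0,0,0,0,0,0,-1],[0,0,0,0,0,0,-1]]]' 40
python3 -m pendant '[[[0,0,0,0,0,0,-1],[0,0,0,0,0,0,-1],[0,0,0,0,0,0,-1],[0,0,0,0,0,0,-1],[0,0,0,0,0,0,-1]]]' 40
python3 -c "
from h import *
st(); go([.581,-.406,.07],-16,45);go([.581,-.406,.3],-16,20)
"
```

```text
time_s: 3.35
tcp_pos: [0.4739, -0.3748, 0.1878]
eef_rot: [-179.8, -45.1, -15.9]
contact_force: [-1.7, 0.1, -0.9]
gripper_width: 0.0878
gripper_force: 0.0
time_s: 3.85
tcp_pos: [0.473, -0.3747, 0.1908]
eef_rot: [-180.0, -45.3, -15.8]
contact_force: [0.2, 0.3, -0.1]
gripper_width: 0.0534
gripper_force: 0.0
time_s: 4.35
tcp_pos: [0.4726, -0.3752, 0.1894]
eef_rot: [-179.9, -45.2, -16.0]
contact_force: [-0.1, 0.6, 2.3]
gripper_width: 0.0294
gripper_force: 40.0
4.35 [ 0.4726 -0.3752  0.1894] [-179.94  -45.17  -15.95] F [-0.1  0.6  2.3] w 0.02941239913509394 g 39.98016178607941 [-34.6  21.5 -18.2 -63.5 -14.8 166.1]
shift [-0.0048 -0.0003  0.0051] turn [-0.1 -0.2  0. ] TCP [ 0.473 -0.375  0.182]
shift [ 0.2255 -0.0004 -0.142 ] turn [ -0.1 -25.2   0.1] TCP [ 0.529 -0.391  0.449]
```

```bash
python3 -m pendant '[[[0.03,0,-0.03,0,0,0,-1],[0.06,0,-0.06,0,0,0,-1],[0.09,0,-0.09,0,0,0,-1],[0.12,0,-0.12,0,0,0,-1],[0.12,0,-0.12,0,0,0,-1]]]' 60
python3 -c "
from h import *
st(); go([.57,-.2,.3],-8,0)
"
```

```text
time_s: 4.85
tcp_pos: [0.4729, -0.3749, 0.3644]
eef_rot: [179.8, -45.5, -15.7]
contact_force: [1.4, -0.1, -2.2]
gripper_width: 0.029
gripper_force: 60.0
4.85 [ 0.4729 -0.3749  0.3644] [179.84 -45.5  -15.7 ] F [ 1.4 -0.1 -2.2] w 0.028965633091122666 g 59.97883200645447 [-22.6   7.  -23.9 -19.1 -14.6 113.3]
shift [ 0.0998 -0.1946 -0.0339] turn [  3.2 -45.4  -7.4] TCP [ 0.57  -0.2    0.459]
```

```bash
python3 -m pendant '[[[0.1,-0.195,-0.034,3.2,-45.4,-7.4,-1],[0.1,-0.195,-0.034,3.2,-45.4,-7.4,-1],[0.1,-0.195,-0.034,3.2,-45.4,-7.4,-1],[0.1,-0.195,-0.034,3.2,-45.4,-7.4,-1],[0.1,-0.195,-0.034,3.2,-45.4,-7.4,-1]]]' 60
python3 -m pendant '[[[0,0,0,0,0,0,-1]]]'|head -1
python3 -c "
from h import *
st(); go([.542,.02,.2],-3.5,-44.8)
"
```

```text
time_s: 5.35
tcp_pos: [0.5695, -0.1993, 0.4547]
eef_rot: [179.8, -6.4, -9.1]
contact_force: [2.3, -1.0, -3.3]
gripper_width: 0.029
gripper_force: 60.0
time_s: 5.45
5.45 [ 0.5726 -0.1977  0.4552] [179.85  -6.48  -8.91] F [ 1.2 -0.5 -3.1] w 0.02914909116380006 g 59.97717618942261 [ -0.2  10.4  -7.3   1.2 -66.   80.8]
shift [ 0.0312 -0.2213  0.1463] turn [ -1.7 -51.2  -5.4] TCP [0.654 0.013 0.313]
```

```bash
python3 -m pendant '[[[0.031,-0.221,0.12,-1.7,-51.2,-5.4,-1],[0.031,-0.221,0.12,-1.7,-51.2,-5.4,-1],[0.031,-0.221,0.12,-1.7,-51.2,-5.4,-1],[0.031,-0.221,0.12,-1.7,-51.2,-5.4,-1],[0.031,-0.221,0.12,-1.7,-51.2,-5.4,-1]]]' 60|head -3
python3 -c "
from h import *
st(); go([.542,.02,.2],-3.5,-44.8)
cap('side','s2')
"
```

```text
time_s: 5.95
tcp_pos: [0.6487, 0.0081, 0.3377]
eef_rot: [179.6, 36.3, -4.8]
5.95 [0.6487 0.0081 0.3377] [179.56  36.28  -4.84] F [ 1.5  0.2 -1.8] w 0.02879334758422629 g 59.9779736995697 [  14.2   32.8   11.1  -11.  -102.9   72. ]
shift [ 0.0184 -0.0056  0.0173] turn [-0.4 -8.5 -1.1] TCP [0.654 0.013 0.313]
```

View pics/s2.png

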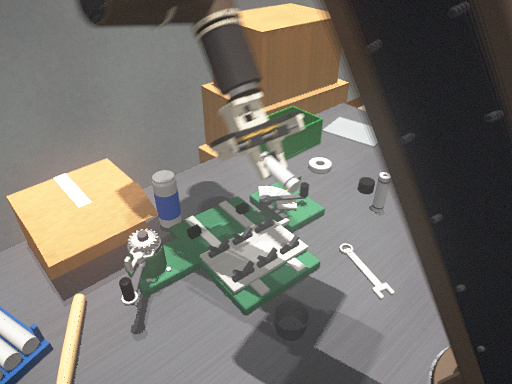

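The gripped roller runs from about (262,158) to (298,183), nearly level. The second roller still stands at (381,190). I'll finish the tilt, then lower.

```bash
python3 -m pendant '[[[0.018,-0.0056,0.017,-0.4,-8.5,-1.1,-1],[0.018,-0.0056,0.017,-0.4,-8.5,-1.1,-1],[0.018,-0.0056,0.017,-0.4,-8.5,-1.1,-1]]]' 60|head -3
python3 -c "
from h import *
st(); go([.542,.02,.14],-3.5,-44.8);go([.542,.02,.071],-3.5,-44.8)
im,p=cap('side','s3'); im2,p2=cap('top','t3')
u=np.array([.998,-.061,0]);G=np.array([.542,.02,.2])
print(proj(p,[G-u*.077,G+u*.033,G]),proj(p2,[G-u*.077,G+u*.033]))
a=cv2.resize(im[120:220,220:340],None,fx=3,fy=3);b=cv2.resize(im2[110:260,160:290],None,fx=2.4,fy=2.4)[:300]
c=np.zeros((360,360+b.shape[1],3),np.uint8);c[:300,:360]=a;c[:b.shape[0],360:]=b
cv2.imwrite('pics/c3.png',c[:,:,::-1])
"
```

```text
time_s: 6.3
tcp_pos: [0.6537, 0.0113, 0.3126]
eef_rot: [179.9, 44.5, -3.6]
6.3 [0.6537 0.0113 0.3126] [179.95  44.46  -3.6 ] F [ 0.5 -0.7 -0.4] w 0.02894050666277964 g 59.9770313501358 [  13.8   37.1   13.6  -12.8 -109.2   73.1]
shift [ 0.0419 -0.0019  0.0427] turn [-0.  -0.3 -0.1] TCP [0.654 0.013 0.253]
shift [ 0.0903 -0.0019  0.0919] turn [-0.  -0.3 -0.1] TCP [0.654 0.013 0.184]
[[296.37866961 191.64183361]
 [260.84501304 168.10278757]
 [270.88894553 174.75260048]] [[229.59605772 237.00807455]
 [232.31207879 199.53678988]]
```

View pics/c3.png

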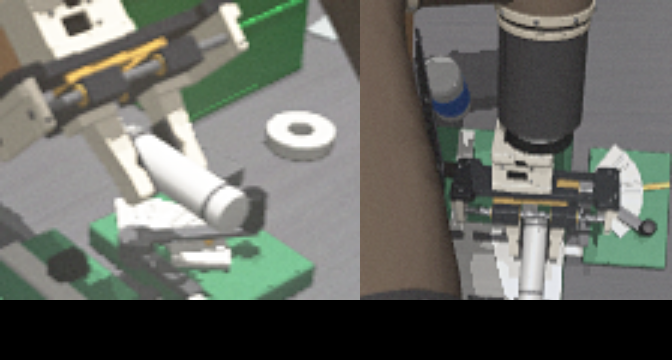

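The roller's near end lies at about (298,190) in the side view. The prediction was (296,192), so the grasp model holds and I'll lower it.

```bash
python3 -m pendant '[[[0.025,-0.002,0.025,0,-0.3,0,-1],[0.05,-0.002,0.05,0,-0.3,0,-1],[0.07,-0.002,0.07,0,-0.3,0,-1],[0.08,-0.002,0.08,0,-0.3,0,-1],[0.086,-0.002,0.087,0,-0.3,0,-1]]]' 60|head -4
python3 -m pendant '[[[0.001,0,0.001,0,0,0,-1],[0.003,0,0.003,0,0,0,-1],[0.003,0,0.003,0,0,0,-1]]]' 30|sed -n 2,4p
python3 -c "
from h import *
st(); go([.542,.02,.069],-3.5,-44.8)
"
```

```text
time_s: 6.9
tcp_pos: [0.654, 0.0134, 0.1942]
eef_rot: [-179.9, 44.5, -3.4]
contact_force: [-0.9, 0.3, -1.2]
tcp_pos: [0.6542, 0.0139, 0.1892]
eef_rot: [-179.9, 44.7, -3.4]
contact_force: [-0.1, 0.8, -1.4]
7.2 [0.6542 0.0139 0.1892] [-179.91   44.67   -3.42] F [-0.1  0.8 -1.4] w 0.029591129609342057 g 29.98307168483734 [ 14.   43.9   8.7 -12.4 -97.9  75.7]
shift [0.0049 0.0008 0.0055] turn [-0.  -0.1  0.1] TCP [0.654 0.013 0.182]
```

```bash
python3 -m pendant '[[[0.0015,0,0.0015,0,0,0,-1],[0.003,0,0.003,0,0,0,-1],[0.003,0,0.003,0,0,0,-1]]]' 30|sed -n 2,4p
python3 -m pendant '[[[0.001,0,0.001,0,0,0,-1],[0.0015,0,0.0015,0,0,0,-1],[0.0015,0,0.0015,0,0,0,-1]]]' 30|sed -n 2,4p
python3 -c "
from h import *
st(); go([.542,.02,.069],-3.5,-44.8)
"
```

```text
tcp_pos: [0.6539, 0.0139, 0.1836]
eef_rot: [-179.9, 44.8, -3.5]
contact_force: [-0.6, -0.1, -2.2]
tcp_pos: [0.6539, 0.0139, 0.1815]
eef_rot: [-180.0, 44.8, -3.5]
contact_force: [0.1, -0.1, -2.1]
7.8 [0.6539 0.0139 0.1815] [-179.95   44.81   -3.46] F [ 0.1 -0.1 -2.1] w 0.029751282347901902 g 29.983132481575012 [ 14.   44.4   8.5 -12.4 -97.3  75.8]
shift [-0.0002  0.0007 -0.0002] turn [-0.  0.  0.] TCP [0.654 0.013 0.182]
```

```bash
python3 -m pendant '[[[0.001,0,0.001,0,0,0,-1],[0.0015,0,0.0015,0,0,0,-1],[0.0015,0,0.0015,0,0,0,-1]]]' 30|sed -n 2,4p
python3 -m pendant '[[[0,0,0,0,0,0,0],[0,0,0,0,0,0,0.2],[0,0,0,0,0,0,0.4],[0,0,0,0,0,0,0.4],[0,0,0,0,0,0,0.4]]]' 30
python3 -m pendant '[[[-0.02,0,-0.02,0,0,0,0.4],[-0.06,0,-0.06,0,0,0,0.4],[-0.09,0,-0.09,0,0,0,0.4],[-0.12,0,-0.12,0,0,0,1],[-0.12,0,-0.12,0,0,0,1]]]' 30
python3 -c "
from h import *
im,p=cap('side','s4')
a=cv2.resize(im[150:310,120:400],None,fx=2.8,fy=2.8)
cv2.imwrite('pics/c4.png',a[:,:,::-1])
st();go([.448,-.289,.25],-13,-45)"
```

```text
tcp_pos: [0.6539, 0.0135, 0.18]
eef_rot: [180.0, 44.8, -3.5]
contact_force: [0.4, -3.2, 3.3]
time_s: 8.6
tcp_pos: [0.6539, 0.014, 0.1794]
eef_rot: [-179.9, 44.8, -3.4]
contact_force: [-0.2, -1.1, 0.4]
gripper_width: 0.0598
gripper_force: 0.0
time_s: 9.1
tcp_pos: [0.6542, 0.0135, 0.3568]
eef_rot: [-179.8, 44.1, -3.3]
contact_force: [0.2, 0.7, -0.2]
gripper_width: 0.072
gripper_force: 0.0
9.15 [0.6536 0.0138 0.3535] [-179.8    44.37   -3.33] F [0.2 0.6 0. ] w 0.07574534549394187 g 0.0 [  14.    35.3   16.1  -13.3 -113.3   72.1]
shift [-0.0612  0.3333  0.0461] turn [ 6.6 -0.6  6.9] TCP [ 0.558 -0.314  0.362]
```

View pics/c4.png

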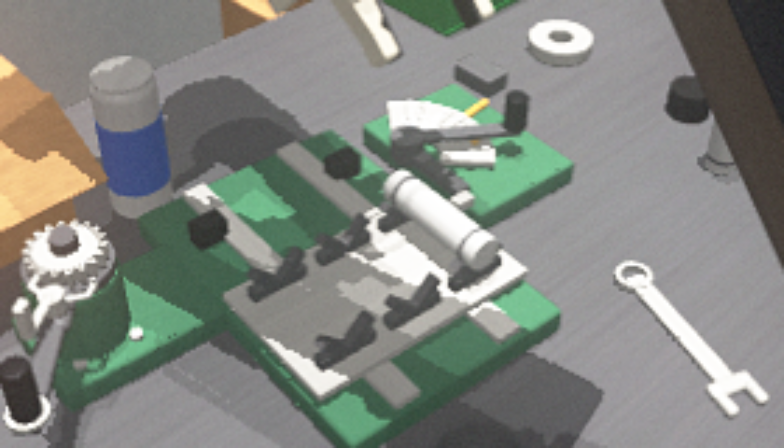

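Roller A is seated in the right-hand groove, with ends near crop (400,185) and (485,245). Next is the second roller.

```bash
python3 -m pendant '[[[-0.045,0.24,0.033,5,-0.6,5,1],[-0.045,0.24,0.033,5,-0.6,5,1],[-0.045,0.24,0.033,5,-0.6,5,1],[-0.045,0.24,0.033,5,-0.6,5,1],[-0.045,0.24,0.033,5,-0.6,5,1]]]' 40|sed -n 2,3p
python3 -c "
from h import *
go([.448,-.289,.25],-13,-45)"
```

```text
tcp_pos: [0.5825, -0.2242, 0.3564]
eef_rot: [-179.9, 45.5, -10.5]
shift [-0.01    0.0931  0.0015] turn [1.7 0.5 1.7] TCP [ 0.558 -0.314  0.362]
```

```bash
python3 -m pendant '[[[-0.01,0.093,0.0015,1.7,0.5,1.7,1],[-0.01,0.093,0.0015,1.7,0.5,1.7,1],[-0.01,0.093,0.0015,1.7,0.5,1.7,1]]]' 40|sed -n 2,3p
python3 -c "
from h import *
im,p=cap('top','t5');cap('wrist','w5')
g=cv2.cvtColor(np.ascontiguousarray(im),cv2.COLOR_RGB2HSV)
m=((g[...,2]>150)&(g[...,1]<60)).astype(np.uint8); m[:190]=0;m[260:]=0;m[:,:290]=0;m[:,375:]=0
n,l,s,c=cv2.connectedComponentsWithStats(m)
for i in range(1,n):
    if s[i,4]>15: print(c[i],s[i],np.round(onz(p,c[i],.11),3))
st();go([.448,-.289,.07],-13,-45)"
```

```text
tcp_pos: [0.5563, -0.317, 0.3622]
eef_rot: [180.0, 45.0, -13.3]
[352.01882353 212.90117647] [337 190  34  36 425] [ 0.548 -0.365  0.11 ]
[330.65384615 244.30769231] [328 240   7  10  52] [ 0.448 -0.292  0.11 ]
[363.56896552 248.24137931] [359 243  11  12  58] [ 0.435 -0.397  0.11 ]
10.05 [ 0.5578 -0.3135  0.3621] [-179.93   45.01  -13.07] F [0.1 0.8 0.5] w 0.08747001928836627 g 0.0 [ -12.1   33.6    8.8   -0.8 -110.2   89.1]
shift [0.127 0.001 0.127] turn [-0.1  0.  -0. ] TCP [ 0.558 -0.314  0.182]
```

View pics/w5.png

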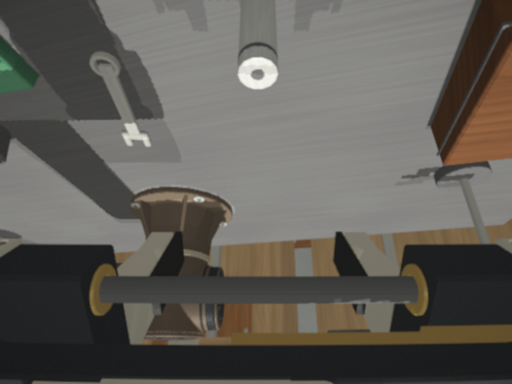

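The second roller's top is at (258,72), again in line with the middle of the fingers. The top view confirms it is unmoved at (0.448,-0.29), so I'll descend.

```bash
python3 -m pendant '[[[0.035,0.001,0.035,0,0,0,1],[0.07,0.001,0.07,0,0,0,1],[0.1,0.001,0.1,0,0,0,1],[0.12,0.001,0.12,0,0,0,1],[0.128,0.001,0.128,0,0,0,1]]]' 40|sed -n 2,4p
python3 -m pendant '[[[0,0,0,0,0,0,-1],[0,0,0,0,0,0,-1],[0,0,0,0,0,0,-1],[0,0,0,0,0,0,-1],[0,0,0,0,0,0,-1]]]' 40 |tail -2
python3 -m pendant '[[[0,0,0,0,0,0,-1],[0,0,0,0,0,0,-1],[0,0,0,0,0,0,-1],[0,0,0,0,0,0,-1],[0,0,0,0,0,0,-1]]]' 60|tail -4
python3 -c "
from h import *
st(); go([.448,-.289,.07],-13,-45);go([.448,-.289,.3],-13,-20)
"
```

```text
tcp_pos: [0.5581, -0.3116, 0.1785]
eef_rot: [-179.9, 45.2, -12.8]
contact_force: [0.3, 0.4, 0.1]
gripper_width: 0.053
gripper_force: 0.0
eef_rot: [-180.0, 44.9, -12.9]
contact_force: [0.7, 0.3, 1.2]
gripper_width: 0.0289
gripper_force: 59.9
11.55 [ 0.5587 -0.3134  0.1824] [-179.97   44.9   -12.95] F [0.7 0.3 1.2] w 0.028943463462919743 g 59.914255142211914 [-12.1  43.2   0.9  -0.6 -92.6  89.4]
shift [-0.0007  0.0011  0.0006] turn [ 0.  -0.1  0. ] TCP [ 0.558 -0.314  0.182]
shift [-0.2302  0.001  -0.1475] turn [ 0.  24.9  0. ] TCP [ 0.501 -0.301  0.449]
```

```bash
python3 -m pendant '[[[-0.03,0,-0.03,0,0,0,-1],[-0.06,0,-0.06,0,0,0,-1],[-0.09,0,-0.09,0,0,0,-1],[-0.12,0,-0.12,0,0,0,-1],[-0.12,0,-0.12,0,0,0,-1]]]' 60|sed -n 2,4p
python3 -c "
from h import *
st(); go([.48,-.1,.32],-6,0)
"
```

```text
tcp_pos: [0.5591, -0.3139, 0.3585]
eef_rot: [179.9, 44.3, -13.0]
contact_force: [0.8, -0.8, -2.8]
12.05 [ 0.5591 -0.3139  0.3585] [179.9   44.32 -12.99] F [ 0.8 -0.8 -2.8] w 0.028890902812545038 g 59.91669774055481 [ -12.1   33.6    8.5   -0.6 -109.2   89.2]
shift [-0.1738 -0.1906  0.0009] turn [-2.6 44.3 -6.6] TCP [ 0.48  -0.1    0.479]
```

```bash
python3 -m pendant '[[[-0.174,-0.19,0.001,-2.6,44.3,-6.6,-1],[-0.174,-0.19,0.001,-2.6,44.3,-6.6,-1],[-0.174,-0.19,0.001,-2.6,44.3,-6.6,-1],[-0.174,-0.19,0.001,-2.6,44.3,-6.6,-1],[-0.174,-0.19,0.001,-2.6,44.3,-6.6,-1]]]' 60|sed -n 2,4p
python3 -c "
from h import *
st(); go([.513,.15,.2],-3.5,45.1)
"
```

```text
tcp_pos: [0.4819, -0.1053, 0.4711]
eef_rot: [-179.6, 2.1, -6.3]
contact_force: [0.7, 2.1, -2.1]
12.55 [ 0.4819 -0.1053  0.4711] [-179.63    2.06   -6.29] F [ 0.7  2.1 -2.1] w 0.029441616163791203 g 59.920814037323 [ 10.1   1.6 -14.2  -1.  -76.1  73.8]
shift [-0.1038 -0.2506  0.1643] turn [ 0.7 47.1 -2.8] TCP [0.401 0.157 0.312]
```

```bash
python3 -m pendant '[[[-0.1,-0.25,0.13,0.7,47,-2.8,-1],[-0.1,-0.25,0.13,0.7,47,-2.8,-1],[-0.1,-0.25,0.13,0.7,47,-2.8,-1],[-0.1,-0.25,0.13,0.7,47,-2.8,-1],[-0.1,-0.25,0.13,0.7,47,-2.8,-1]]]' 60|sed -n 2,4p
python3 -c "
from h import *
st(); go([.513,.15,.2],-3.5,45.1)
"
```

```text
tcp_pos: [0.4448, 0.0436, 0.4021]
eef_rot: [178.4, -31.0, -5.3]
contact_force: [2.2, -2.8, 1.4]
13.05 [0.4448 0.0436 0.4021] [178.42 -30.98  -5.3 ] F [ 2.2 -2.8  1.4] w 0.028670352185722843 g 59.9119770526886 [ 33.7 -10.7 -53.1  42.6 -30.7  16.7]
shift [-0.093 -0.11   0.046] turn [ 2.7 14.1 -1.2] TCP [0.401 0.157 0.312]
```

```bash
python3 -m pendant '[[[-0.093,-0.11,0.046,2.7,14.1,-1.2,-1],[-0.093,-0.11,0.046,2.7,14.1,-1.2,-1],[-0.093,-0.11,0.046,2.7,14.1,-1.2,-1],[-0.093,-0.11,0.046,2.7,14.1,-1.2,-1],[-0.093,-0.11,0.046,2.7,14.1,-1.2,-1]]]' 60|sed -n 2,4p
python3 -c "
from h import *
st(); go([.513,.15,.2],-3.5,45.1)
"
```

```text
tcp_pos: [0.4719, 0.1512, 0.3988]
eef_rot: [179.5, -42.9, -4.4]
contact_force: [0.9, -0.9, -1.8]
13.55 [0.4719 0.1512 0.3988] [179.54 -42.86  -4.36] F [ 0.9 -0.9 -1.8] w 0.029152976957440128 g 59.917194843292236 [ 23.   -5.7 -58.3  95.5 -18.8 -26.7]
shift [-0.1114 -0.0003  0.0148] turn [ 1.1  2.2 -0.6] TCP [0.401 0.157 0.312]
```

The arm has reached its joint limits (j3 -58.3, j4 95.5) with this lean. The same roller pose can be reached with the tool turned 180° about vertical and leaning away from the robot. I'll use the centre groove, which also keeps clear of the ratchet.

```bash
python3 -c "
from h import *
go([.52,-.02,.3],-4,0)
"
```

```text
shift [ 0.0856  0.1671 -0.0013] turn [  0.6 -42.9  -0.5] TCP [ 0.52  -0.02   0.459]
```

```bash
python3 -m pendant '[[[0.085,0.167,0,0.6,-43,-0.5,-1],[0.085,0.167,0,0.6,-43,-0.5,-1],[0.085,0.167,0,0.6,-43,-0.5,-1],[0.085,0.167,0,0.6,-43,-0.5,-1],[0.085,0.167,0,0.6,-43,-0.5,-1]]]' 60|sed -n 2,4p
python3 -c "
from h import *
st();go([.52,-.02,.3],-4,0);go([.52,-.02,.3],-44,0);go([.52,-.02,.3],36,0)
"
```

```text
tcp_pos: [0.5194, 0.0282, 0.454]
eef_rot: [176.3, -29.8, -5.3]
contact_force: [2.5, -3.0, -1.0]
14.05 [0.5194 0.0282 0.454 ] [176.29 -29.84  -5.34] F [ 2.5 -3.  -1. ] w 0.02911577679918715 g 59.91991102695465 [ 29.   -4.8 -38.7  33.2 -37.6  31.3]
shift [0.0069 0.0479 0.0013] turn [  4.  -29.8  -2.3] TCP [ 0.52  -0.02   0.459]
shift [0.0069 0.0479 0.0013] turn [ -6.6 -29.9  36.8] TCP [ 0.52  -0.02   0.459]
shift [0.0069 0.0479 0.0013] turn [ 14.2 -27.2 -41.3] TCP [ 0.52  -0.02   0.459]
```

```bash
python3 -m pendant '[[[0.007,0.048,0,4,-29.8,-2.3,-1],[0.007,0.048,0,4,-29.8,-2.3,-1],[0.007,0.048,0,4,-29.8,-2.3,-1],[0.007,0.048,0,4,-29.8,-2.3,-1],[0.007,0.048,0,4,-29.8,-2.3,-1]]]' 60|sed -n 2,3p
for i in 1 2 3 4; do python3 -m pendant '[[[0,0,0,0,0,42,-1],[0,0,0,0,0,42,-1],[0,0,0,0,0,42,-1],[0,0,0,0,0,42,-1],[0,0,0,0,0,42,-1]]]' 60|sed -n 2,3p; done
python3 -c "
from h import *
st();go([.543,.083,.2],176.5,45.1)
"
```

```text
tcp_pos: [0.5213, -0.0198, 0.46]
eef_rot: [-180.0, 0.0, -4.2]
tcp_pos: [0.5196, -0.02, 0.4605]
eef_rot: [-179.8, -0.4, -46.5]
tcp_pos: [0.5195, -0.0199, 0.4605]
eef_rot: [-179.5, -0.1, -88.5]
tcp_pos: [0.5195, -0.0199, 0.4605]
eef_rot: [-179.6, 0.2, -130.5]
tcp_pos: [0.5195, -0.0199, 0.4605]
eef_rot: [-179.8, 0.4, -172.5]
16.55 [ 0.5195 -0.0199  0.4605] [-179.82    0.45 -172.5 ] F [-0.1 -0.8 -2.3] w 0.029034233803735633 g 59.911125898361206 [  19.6    3.7  -13.8    0.3  -72.1 -102.1]
shift [-0.1461  0.078   0.1492] turn [-4.5 45.4 10.4] TCP [0.655 0.076 0.312]
```

```bash
python3 -m pendant '[[[-0.146,0.078,0.13,-4.5,45.4,10.4,-1],[-0.146,0.078,0.13,-4.5,45.4,10.4,-1],[-0.146,0.078,0.13,-4.5,45.4,10.4,-1],[-0.146,0.078,0.13,-4.5,45.4,10.4,-1],[-0.146,0.078,0.13,-4.5,45.4,10.4,-1]]]' 60|sed -n 2,4p
python3 -m pendant '[[[0,0,0,0,0,0,-1]]]' |sed -n 2,4p
python3 -c "
from h import *
st();go([.543,.083,.2],176.5,45.1)
"
```

```text
tcp_pos: [0.6559, 0.0798, 0.3251]
eef_rot: [179.8, -42.0, 177.8]
contact_force: [0.4, 0.2, -2.8]
tcp_pos: [0.6556, 0.0781, 0.3244]
eef_rot: [179.9, -42.1, 177.7]
contact_force: [1.0, 0.4, -4.1]
17.15 [0.6556 0.0781 0.3244] [179.9  -42.12 177.67] F [ 1.   0.4 -4.1] w 0.0290852393428861 g 59.918745160102844 [  18.8   36.2   15.3  -14.9 -108.6 -110.8]
shift [-0.0081 -0.002   0.009 ] turn [-0.7  3.   0.8] TCP [0.655 0.076 0.312]
```

```bash
python3 -m pendant '[[[-0.008,-0.002,0.009,-0.7,3,0.8,-1],[-0.008,-0.002,0.009,-0.7,3,0.8,-1],[-0.008,-0.002,0.009,-0.7,3,0.8,-1]]]' |sed -n 2,4p
python3 -c "
from h import *
st();go([.543,.083,.08],176.5,45.1)
im,p=cap('side','s6'); im2,p2=cap('top','t6')
u=np.array([.998,-.061,0]);G=np.array([.543,.083,.2])
print(proj(p,[G-u*.07,G+u*.04]))
print(proj(p,[[.520-.055,.021+.003,.069],[.575,.018,.069]]),'A roller')
a=cv2.resize(im[130:290,180:360],None,fx=3,fy=3);b=cv2.resize(im2[150:260,160:290],None,fx=2.4,fy=2.4)[:300]
cv2.imwrite('pics/c6.png',a[:,:,::-1])
"
```

```text
tcp_pos: [0.6541, 0.075, 0.321]
eef_rot: [179.5, -44.2, 177.0]
contact_force: [0.2, -0.5, -2.1]
17.45 [0.6541 0.075  0.321 ] [179.54 -44.21 176.98] F [ 0.2 -0.5 -2.1] w 0.028581734264735384 g 59.91883456707001 [  18.2   36.8   15.8  -16.1 -110.3 -111.2]
shift [-0.0907  0.0004  0.0914] turn [0.1 0.9 0.3] TCP [0.655 0.076 0.192]
[[270.56459425 202.86895037]
 [235.87501158 177.51816404]]
[[292.93823221 240.71045402]
 [260.43580272 215.68361365]] A roller
```

View pics/c6.png

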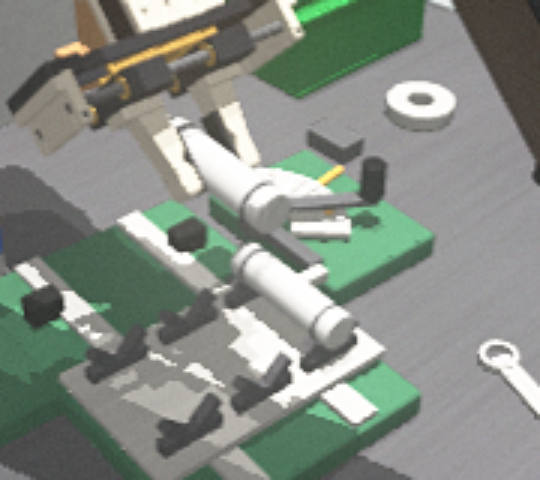

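The held roller's near end is at (270,200), predicted (271,203). Roller A's end is at (293,240), predicted (293,241), so A is centred. I'll lower into the centre groove.

```bash
python3 -m pendant '[[[-0.03,0,0.03,0,0.9,0.3,-1],[-0.06,0,0.06,0,0.9,0.3,-1],[-0.085,0,0.085,0,0.9,0.3,-1],[-0.09,0,0.091,0,0.9,0.3,-1],[-0.09,0,0.091,0,0.9,0.3,-1]]]' 60|sed -n 2,4p
python3 -c "
from h import *
st();go([.543,.083,.0695],176.5,45.1)
"
```

```text
tcp_pos: [0.6547, 0.0762, 0.192]
eef_rot: [179.8, -45.5, 176.6]
contact_force: [-0.2, -0.2, -1.4]
18.05 [0.6547 0.0762 0.192 ] [179.85 -45.47 176.59] F [-0.2 -0.2 -1.4] w 0.028799534230916322 g 59.91874694824219 [  18.2   44.2   10.8  -15.6  -99.6 -108.2]
shift [-0.0078 -0.0001  0.0066] turn [ 0.1 -0.4  0.1] TCP [0.655 0.076 0.182]
```

```bash
python3 -m pendant '[[[-0.003,0,0.003,0,-0.4,0.1,-1],[-0.006,0,0.006,0,-0.4,0.1,-1],[-0.0085,0,0.0075,0,-0.4,0.1,-1],[-0.0085,0,0.0075,0,-0.4,0.1,-1]]]' 30|sed -n 2,4p
python3 -m pendant '[[[0,0,0,0,0,0,-0.2],[0,0,0,0,0,0,-0.1],[0,0,0,0,0,0,-0.05],[0,0,0,0,0,0,-0.05],[0,0,0,0,0,0,-0.05]]]' 30
python3 -m pendant '[[[0.02,0,-0.02,0,0,0,-0.05],[0.06,0,-0.06,0,0,0,-0.05],[0.09,0,-0.09,0,0,0,-0.05],[0.12,0,-0.12,0,0,0,-0.05],[0.12,0,-0.12,0,0,0,-1]]]' 30
python3 -c "
from h import *
im,p=cap('side','s7')
print(proj(p,[[.524-.055,.085+.003,.069],[.579,.082,.069]]))
a=cv2.resize(im[150:310,120:400],None,fx=2.8,fy=2.8)
cv2.imwrite('pics/c7.png',a[:,:,::-1])
st()"
```

```text
tcp_pos: [0.6559, 0.0767, 0.1843]
eef_rot: [179.8, -45.0, 176.6]
contact_force: [0.8, 3.3, 14.3]
time_s: 18.95
tcp_pos: [0.6555, 0.0761, 0.1803]
eef_rot: [179.9, -45.1, 176.4]
contact_force: [0.2, -0.7, -0.6]
gripper_width: 0.0416
gripper_force: 0.0
time_s: 19.45
tcp_pos: [0.6566, 0.0756, 0.3577]
eef_rot: [179.7, -44.4, 176.6]
contact_force: [-0.0, -0.7, 0.3]
gripper_width: 0.038
gripper_force: 0.0
[[270.32027476 253.96935625]
 [238.32081245 226.99996716]]
19.5 [0.6561 0.0758 0.3542] [179.71 -44.68 176.59] F [-0.6 -0.3 -0.7] w 0.034428545604738445 g 0.0 [  18.1   35.8   18.4  -16.7 -114.3 -112.7]
```

View pics/c7.png

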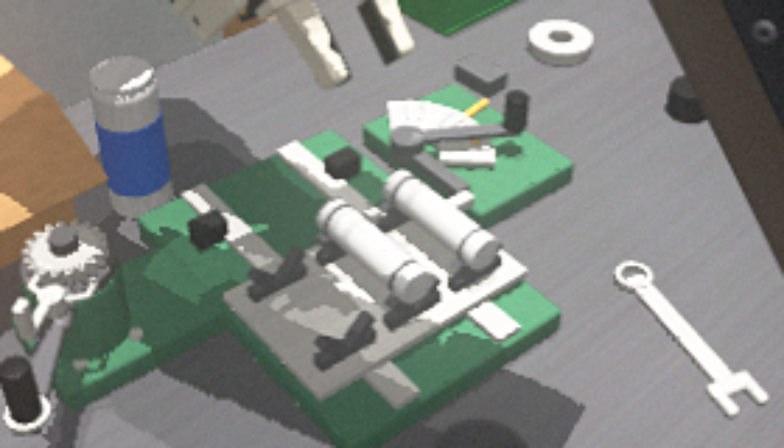

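Both rollers are seated: the centre roller's near end is at (268,252), predicted (270,254). Next is the lock lever, starting with a move above the knob.

```bash
python3 -m pendant '[[[0,0,0,0,-44.7,0,0.3],[0,0,0,0,-44.7,0,0.3],[0,0,0,0,-44.7,0,0.3],[0,0,0,0,-44.7,0,0.3],[0,0,0,0,-44.7,0,0.3]]]' 30|sed -n 2,3p
python3 -m pendant '[[[0,0,0,0,0,-40,0.3],[0,0,0,0,0,-40,0.3],[0,0,0,0,0,-40,0.3],[0,0,0,0,0,-40,0.3],[0,0,0,0,0,-40,0.3]]]' 30|sed -n 2,3p
python3 -c "
from h import *
st();go([.579,-.134,.19],-105,0)
"
```

```text
tcp_pos: [0.6557, 0.076, 0.3494]
eef_rot: [179.9, -1.8, 176.4]
tcp_pos: [0.6554, 0.0759, 0.3487]
eef_rot: [178.5, -1.7, -143.3]
20.5 [0.6554 0.0759 0.3487] [ 178.53   -1.66 -143.27] F [-1.3  0.1  0.2] w 0.056725050217252486 g 0.0 [ 23.2  22.   -4.3  -1.1 -65.7 -76. ]
shift [ 0.1867 -0.1227  0.002 ] turn [  2.   -1.1 -38.3] TCP [ 0.579 -0.134  0.349]
```

```bash
python3 -m pendant '[[[0.187,-0.123,0,2,-1.1,-38.3,0.3],[0.187,-0.123,0,2,-1.1,-38.3,0.3],[0.187,-0.123,0,2,-1.1,-38.3,0.3],[0.187,-0.123,0,2,-1.1,-38.3,0.3],[0.187,-0.123,0,2,-1.1,-38.3,0.3]]]' 15|sed -n 2,3p
python3 -m pendant '[[[0,0,0,0,0,0,0.3]]]' 15|sed -n 2,3p
python3 -c "
from h import *
cap('wrist','w8')
im,p=cap('top','t8')
st();go([.579,-.134,.19],-105,0);go([.579,-.134,.077],-105,0)
"
```

```text
tcp_pos: [0.5761, -0.1368, 0.3511]
eef_rot: [-180.0, -0.0, -105.1]
tcp_pos: [0.5763, -0.1369, 0.3512]
eef_rot: [-180.0, 0.0, -105.4]
21.2 [ 0.5777 -0.1346  0.3514] [-1.7994e+02  2.0000e-02 -1.0545e+02] F [-0.3  0.8  1.1] w 0.056855393830901615 g 0.0 [  5.8  15.2 -14.3   0.  -60.5 -21.2]
shift [-0.001  -0.0011  0.0024] turn [-0.1  0.  -0.5] TCP [ 0.579 -0.134  0.349]
shift [-0.0009 -0.001   0.1154] turn [-0.1  0.  -0.5] TCP [ 0.579 -0.134  0.236]
```

View pics/w8.png

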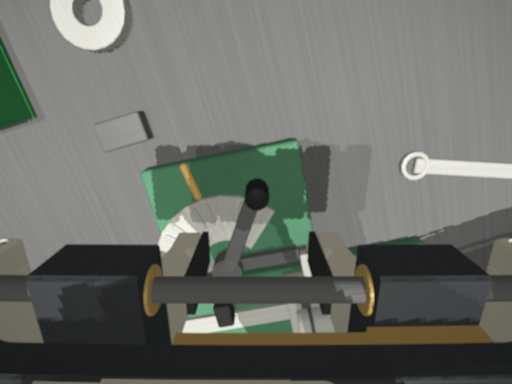

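```bash
python3 -c "
from h import *
im,p=load('w8')
k=onz(p,(257,188),.086);l=onz(p,(227,268),.06)
b=[onz(p,u,.026) for u in((183,166),(197,197))]
print(k,l,b,np.linalg.norm((k-l)[:2]))
for q in [k]+b: print(np.degrees(np.arctan2(*(q-l)[:2][::-1])))
"
```

```text
[ 0.57520392 -0.14552192  0.086     ] [ 0.62995194 -0.06301484  0.06      ] [array([ 0.64764655, -0.17051989,  0.026     ]), array([ 0.64466412, -0.13468509,  0.026     ])] 0.09901900791783125
-123.56648213806025
-80.65330406561993
-78.3997048319774
```

```bash
python3 -c "
from h import *
def tri(*a):
    A=np.zeros((3,3));b=np.zeros(3)
    for p,u in a:
        o,d=ray(p,u);d/=np.linalg.norm(d);M=np.eye(3)-np.outer(d,d);A+=M;b+=M@o
    X=np.linalg.solve(A,b);return np.round(X,4),[np.round(proj(p,X)[0]-u,1) for p,u in a]
w=load('w8')[1];t=load('top0')[1];s=load('side0')[1]
f=lambda c:((c[0]+.5)/4-.5+105,(c[1]+.5)/4-.5+130)
print('cam',-np.array(w['R']).T@np.array(w['t']).ravel())
print('knob',tri((w,(257,188)),(t,f((700,298)))))
print('piv',tri((w,(227,268)),(t,f((600,236)))))
print('brass',tri((w,(183,166)),(t,f((735,228)))),tri((w,(197,197)),(t,f((692,233)))))
print(proj(w,[.579,-.134,.086]),proj(s,[[.579,-.134,.086],[.575,-.1455,.086]]))
"
```

```text
cam [ 0.55375047 -0.21930985  0.33147633]
knob (array([ 0.58  , -0.1372,  0.0597]), [array([-2.5,  1.1]), array([0.1, 0.8])])
piv (array([ 0.6364, -0.0534,  0.0432]), [array([-1.5,  0.3]), array([-0.1,  0.5])])
brass (array([ 0.6479, -0.1711,  0.0282]), [array([-0.9, -0. ]), array([-0.1,  0.2])]) (array([ 0.6448, -0.1344,  0.0249]), [array([ 0.1, -0. ]), array([ 0., -0.])])
[[256.30151483 201.47853434]] [[303.59105394 184.02592145]
 [307.81018931 182.9589946 ]]
```

```bash
python3 -c "
from h import *
im,p=load('w8');im2,p2=load('side0')
a=cv2.resize(im[120:300,130:330],None,fx=2,fy=2,interpolation=cv2.INTER_CUBIC)
b=cv2.resize(im2[160:240,240:340],None,fx=4,fy=4,interpolation=cv2.INTER_CUBIC)
c=np.zeros((360,800,3),np.uint8);c[:,:400]=a;c[:320,400:]=b
cv2.imwrite('pics/c8.png',c[:,:,::-1])"
```

```text
(no output)
```

View pics/c8.png

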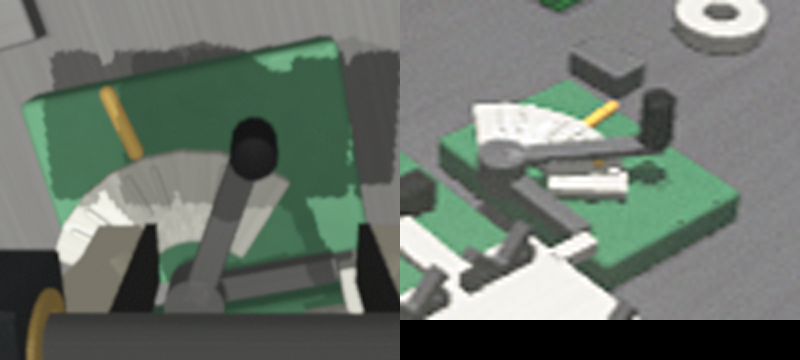

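The wrist crop puts the knob's top face at (257,198), predicted (256,201), so the knob is at (0.579,-0.135) as first measured. I'll descend and grip it.

```bash
python3 -m pendant '[[[-0.0005,-0.001,0.04,-0.1,0,-0.5,0.3],[-0.0005,-0.001,0.08,-0.1,0,-0.5,0.3],[-0.0005,-0.001,0.1,-0.1,0,-0.5,0.3],[-0.0005,-0.001,0.112,-0.1,0,-0.5,0.3],[-0.0005,-0.001,0.114,-0.1,0,-0.5,0.3]]]' 15|sed -n 2,4p
python3 -m pendant '[[[0,0,0,0,0,0,-1],[0,0,0,0,0,0,-1],[0,0,0,0,0,0,-1],[0,0,0,0,0,0,-1],[0,0,0,0,0,0,-1]]]' 15|sed -n 2,8p
python3 -m pendant '[[[0,0,0,0,0,0,-1],[0,0,0,0,0,0,-1]]]' 15|sed -n 2,8p
python3 -c "
from h import *
s=st(); Rt=Ro.from_euler('xyz',s['eef_rot'],degrees=True)
L=np.array([.635,-.053]);k=np.array(s['tcp_pos'][:2]);a0=np.arctan2(*(k-L)[::-1]);print(np.degrees(a0),np.linalg.norm(k-L))
for d in (.14,.28,.42,.56,.70):
    q=L+np.linalg.norm(k-L)*np.array([np.cos(a0+d),np.sin(a0+d)]);print(d,np.round(Rt.inv().apply(np.r_[q-k,0]),4),q)
"
```

```text
tcp_pos: [0.5795, -0.133, 0.2364]
eef_rot: [179.9, -0.0, -104.8]
contact_force: [0.5, -0.4, 0.4]
tcp_pos: [0.5795, -0.1338, 0.2387]
eef_rot: [-179.9, 0.1, -104.8]
contact_force: [-0.7, 0.1, -0.2]
gripper_width: 0.0229
gripper_force: 0.3
tcp_pos: [0.5796, -0.1339, 0.2387]
eef_rot: [-179.9, 0.0, -104.8]
contact_force: [-1.2, -0.4, 3.9]
gripper_width: 0.0217
gripper_force: 15.0
22.4 [ 0.5796 -0.1339  0.2387] [-1.7992e+02  4.0000e-02 -1.0481e+02] F [-1.2 -0.4  3.9] w 0.021680718324658104 g 15.001025050878525 [  5.8  22.  -21.3  -0.  -46.6 -20.6]
-124.423382080951 0.09801821319965504
0.14 [ 0.0037 -0.0132  0.    ] [ 0.59141463 -0.14079457]
0.28 [ 0.0055 -0.0268  0.    ] [ 0.6040922  -0.14601762]
0.42 [ 0.0054 -0.0405  0.0001] [ 0.61737457 -0.14942051]
0.56 [ 0.0034 -0.0541  0.0001] [ 0.63100183 -0.15093664]
0.7 [-0.0005 -0.0672  0.0001] [ 0.64470733 -0.15053634]
```

```bash
python3 -m pendant '[[[0.002,-0.0066,0,0,0,0,-1],[0.0037,-0.0132,0,0,0,0,-1],[0.0048,-0.02,0,0,0,0,-1],[0.0055,-0.0268,0,0,0,0,-1],[0.0056,-0.0336,0,0,0,0,-1]]]' 15|sed -n 2,8p
python3 -m pendant '[[[-0.0002,-0.007,0,0,0,0,-1],[-0.001,-0.0138,0,0,0,0,-1],[-0.0022,-0.0205,0,0,0,0,-1],[-0.004,-0.027,0,0,0,0,-1],[-0.006,-0.0336,0,0,0,0,-1]]]' 15|sed -n 2,8p
python3 -m pendant '[[[0,0,0,0,0,0,-1],[0,0,0,0,0,0,-1]]]' 15|sed -n 2,8p
python3 -c "
from h import *
s=st(); L=np.array([.635,-.053]);k=np.array(s['tcp_pos'][:2]);print(np.degrees(np.arctan2(*(k-L)[::-1]))+124.4)"

```

```text
tcp_pos: [0.6102, -0.1485, 0.2384]
eef_rot: [179.9, -0.0, -104.8]
contact_force: [-4.0, -1.8, 6.8]
gripper_width: 0.0211
gripper_force: 15.0
tcp_pos: [0.6442, -0.1513, 0.2382]
eef_rot: [179.9, -0.0, -104.8]
contact_force: [-3.9, -1.5, 4.9]
gripper_width: 0.0215
gripper_force: 15.0
tcp_pos: [0.6448, -0.1511, 0.2383]
eef_rot: [-179.9, 0.0, -104.8]
contact_force: [-0.3, -5.2, 2.4]
gripper_width: 0.0216
gripper_force: 15.0
23.6 [ 0.6448 -0.1511  0.2383] [-1.7993e+02  1.0000e-02 -1.0482e+02] F [-0.3 -5.2  2.4] w 0.021551864915101648 g 15.00182569026947 [  3.7  27.3 -12.2   0.  -50.4 -18.5]
40.09476035565426
```

```bash
python3 -m pendant '[[[0,0,0,0,0,0,-0.4],[0,0,0,0,0,0,-0.2],[0,0,0,0,0,0,0],[0,0,0,0,0,0,0.2],[0,0,0,0,0,0,0.2]]]' 15|sed -n 2,8p
python3 -m pendant '[[[0,0,-0.03,0,0,0,0.2],[0,0,-0.08,0,0,0,0.2],[0,0,-0.13,0,0,0,0.2],[0,0,-0.13,0,0,0,0.2]]]' 15|sed -n 2,4p
python3 -c "
from h import *
im,p=cap('wrist','w9')
im2,p2=cap('side','s9')
L=np.array([.635,-.053,.07])
print('want knob w',proj(p,[.6447,-.1510,.086]),'side',proj(p2,[.6447,-.1510,.086]))
s=load('side0')[1];t=load('top0')[1]
B=onz(s,(80,288),0);print('box bottom corner',B)
for z in(.1,.13,.16):print(z,proj(s,[B[0],B[1],z]),onz(t,(181,165.5),z),onz(t,(101,165.5),z))
st()
a=cv2.resize(im[120:300,130:330],None,fx=2,fy=2,interpolation=cv2.INTER_CUBIC)
b=cv2.resize(im2[160:240,240:340],None,fx=4,fy=4,interpolation=cv2.INTER_CUBIC)
c=np.zeros((360,800,3),np.uint8);c[:,:400]=a;c[:320,400:]=b
cv2.imwrite('pics/c9.png',c[:,:,::-1])"
```

```text
tcp_pos: [0.6445, -0.1504, 0.2381]
eef_rot: [-180.0, 0.0, -104.8]
contact_force: [0.8, -0.4, 0.3]
gripper_width: 0.0503
gripper_force: 0.0
tcp_pos: [0.6462, -0.151, 0.3769]
eef_rot: [-179.2, 0.1, -104.8]
contact_force: [0.5, 0.7, -0.2]
want knob w [[264.04525702 187.56012825]] side [[289.49134069 171.0989418 ]]
box bottom corner [7.16323406e-01 4.09653007e-01 1.11022302e-16]
0.1 [[ 66.20280767 254.42235865]] [0.70249957 0.18946426 0.1       ] [0.70045688 0.44924311 0.1       ]
0.13 [[ 61.67688681 243.29037791]] [0.69478413 0.18421055 0.13      ] [0.6927955 0.4371158 0.13     ]
0.16 [[ 56.95449595 231.61160966]] [0.6870687  0.17895685 0.16      ] [0.68513411 0.42498849 0.16      ]
24.6 [ 0.6445 -0.1505  0.3702] [-1.7976e+02  1.1000e-01 -1.0482e+02] F [-0.1  0.5 -1.3] w 0.052458441137956106 g 0.0 [  3.7  20.5  -4.   -0.  -65.3 -18.5]
```

View pics/c9.png

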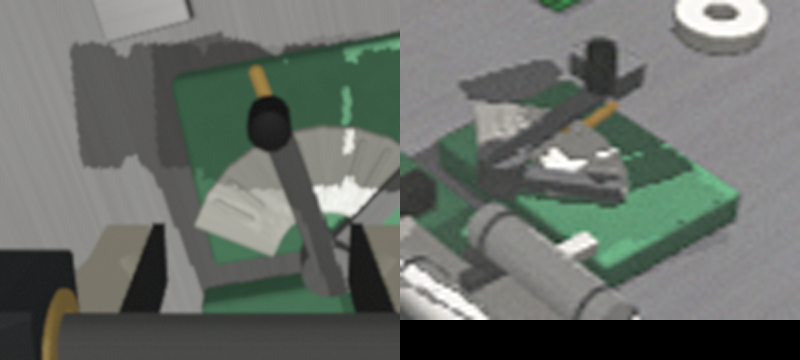

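The lever lies over the brass bar with the knob at side (290,171), as predicted, so the lock is in its middle notch. Next I'll take the closed fingers to the clockwise side of the pawl tab.

```bash
python3 -c "
from h import *
go([.608,.362,.22],-128.5,0)"
python3 -m pendant '[[[-0.23,-0.09,0,0,0,0,-1],[-0.23,-0.09,0,0,0,0,-1],[-0.23,-0.09,0,0,0,0,-1],[-0.23,-0.09,0,0,0,0,-1],[-0.23,-0.09,0,0,0,0,-1]]]' 20|sed -n 2,3p
python3 -c "
from h import *
go([.608,.362,.22],-128.5,0)"
```

```text
shift [-0.4861  0.1664 -0.0085] turn [-0.2  0.2 23.7] TCP [0.608 0.362 0.379]
tcp_pos: [0.791, 0.0507, 0.3662]
eef_rot: [179.9, -0.0, -104.8]
shift [-0.2542  0.2566 -0.0124] turn [ 0.1 -0.1 23.7] TCP [0.608 0.362 0.379]
```

```bash
python3 -m pendant '[[[-0.16,0.162,-0.01,0,0,0,-1],[-0.16,0.162,-0.01,0,0,0,-1],[-0.16,0.162,-0.01,0,0,0,-1],[-0.16,0.162,-0.01,0,0,0,-1],[-0.16,0.162,-0.01,0,0,0,-1]]]' 20|sed -n 2,3p
python3 -m pendant '[[[-0.094,0.095,0,0,0,23.7,-1],[-0.094,0.095,0,0,0,23.7,-1],[-0.094,0.095,0,0,0,23.7,-1],[-0.094,0.095,0,0,0,23.7,-1],[-0.094,0.095,0,0,0,23.7,-1]]]' 20|sed -n 2,3p
python3 -c "
from h import *
im,p=cap('wrist','w10');im2,p2=cap('side','s10')
st();go([.608,.362,.134],-128.5,0)
print(proj(p,[[.587,.336,.138],[.576,.322,.138],[.5385,.363,.141]]),proj(p2,[[.587,.336,.138],[.576,.322,.138],[.608,.362,.12]]))
b=cv2.resize(im2[190:330,60:200],None,fx=2.7,fy=2.7,interpolation=cv2.INTER_CUBIC)
c=np.zeros((384,800,3),np.uint8);c[:,:420]=im[:,60:480];c[:378,420:798]=b
cv2.imwrite('pics/c10.png',c[:,:,::-1])"
```

```text
tcp_pos: [0.6724, 0.2479, 0.3767]
eef_rot: [179.9, -0.0, -104.7]
tcp_pos: [0.606, 0.3609, 0.3767]
eef_rot: [180.0, -0.1, -128.4]
26.2 [0.607  0.3594 0.3773] [-1.7999e+02 -5.0000e-02 -1.2848e+02] F [ 0.6 -0.3 -0.5] w 0.0005983636318155375 g 0.0 [ 46.4  24.3   2.8   0.  -68.6 -84.9]
shift [-0.0027  0.0008  0.0843] turn [-0.  -0.1  0. ] TCP [0.608 0.362 0.293]
[[257.89589437 169.96824139]
 [257.82346471 145.99222646]
 [333.65898171 159.06291708]] [[127.24876001 257.90655691]
 [137.15460067 257.43325564]
 [110.93239444 265.54104568]]
```

View pics/c10.png

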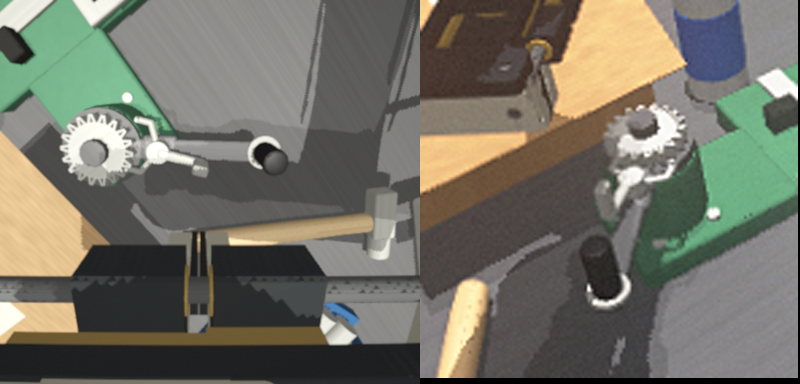

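The tab shows at wrist (262,172), predicted (258,170), and the post at (335,160), predicted (334,159). I'll lower and push anticlockwise.

```bash
python3 -m pendant '[[[-0.003,0.001,0.04,0,0,0,-1],[-0.003,0.001,0.07,0,0,0,-1],[-0.003,0.001,0.084,0,0,0,-1],[-0.003,0.001,0.084,0,0,0,-1]]]' 20|sed -n 2,4p
python3 -m pendant '[[[0.01,0,0,0,0,0,-1],[0.017,0,0,0,0,0,-1],[0.021,0,0,0,0,0,-1],[0.025,0,0,0,0,0,-1],[0.029,0,0,0,0,0,-1]]]' 20|sed -n 2,4p
python3 -m pendant '[[[0.003,0,0,0,0,0,-1],[0.006,0,0,0,0,0,-1],[0.008,0,0,0,0,0,-1],[0.01,0,0,0,0,0,-1],[0.01,0,0,0,0,0,-1]]]' 20|sed -n 2,4p
python3 -c "
from h import *
st();go([.585,.333,.134],-128.5,0)
im,p=cap('wrist','w11')
print(proj(p,[[.576,.322,.138],[.5385,.363,.141]]))
a=im[:300,100:500]
cv2.imwrite('pics/c11.png',a[:,:,::-1])"
```

```text
tcp_pos: [0.6081, 0.3616, 0.2917]
eef_rot: [180.0, -0.2, -128.6]
contact_force: [-0.6, -0.4, 0.2]
tcp_pos: [0.5898, 0.3404, 0.2956]
eef_rot: [-180.0, 0.2, -128.5]
contact_force: [-1.0, 1.7, 1.2]
tcp_pos: [0.5838, 0.3324, 0.2946]
eef_rot: [-180.0, 0.1, -128.5]
contact_force: [2.6, 1.0, 2.3]
27.6 [0.5838 0.3324 0.2946] [-1.7996e+02  8.0000e-02 -1.2852e+02] F [2.6 1.  2.3] w 0.00032097493992902016 g 1.528693400323391 [ 46.3  24.9  -7.8   0.  -57.3 -84.8]
shift [-0.0012 -0.0005  0.0016] turn [-0.   0.1 -0. ] TCP [0.585 0.333 0.293]
[[258.36280101 243.89068492]
 [367.34817432 262.17504551]]
```

View pics/c11.png

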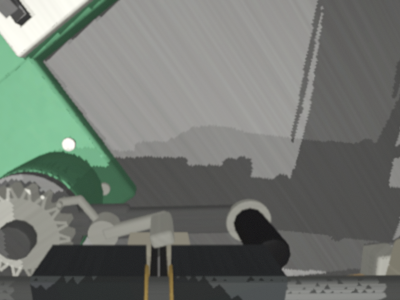

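The tab has moved to about wrist (265,228), with roughly 2.8 N on the tool. I'll press a little further to be sure of the stop, then back off and use measurements only, since my picture views are used up.

```bash
python3 -m pendant '[[[0.002,0,0,0,0,0,-1],[0.004,0,0,0,0,0,-1],[0.004,0,0,0,0,0,-1],[0.004,0,0,0,0,0,-1]]]' 20|sed -n 2,4p
python3 -m pendant '[[[-0.01,0,0,0,0,0,-1],[-0.03,0,0,0,0,0,-1],[-0.03,0,-0.04,0,0,0,-1],[-0.03,0,-0.09,0,0,0,-1],[-0.03,0,-0.09,0,0,0,-1]]]' 20|sed -n 2,4p
python3 -c "
from h import *
st()
im,p=cap('wrist','w12')
g=cv2.cvtColor(np.ascontiguousarray(im),cv2.COLOR_RGB2HSV)
W=np.array([.648,.276])
print(proj(p,[[.587,.336,.138],[.576,.322,.138],[.5385,.363,.141],[.648,.276,.112]]).round())
# post top: dark blob
q=proj(p,[.5385,.363,.141])[0].astype(int)
m=(im.max(2)<45).astype(np.uint8);mm=np.zeros_like(m);mm[q[1]-35:q[1]+35,q[0]-40:q[0]+40]=1
n,l,s,c=cv2.connectedComponentsWithStats(m*mm);print('dark',[(s[i].tolist(),c[i].round(1)) for i in range(1,n) if s[i,4]>60])
q=proj(p,[.58,.329,.138])[0].astype(int);print(q)
sub=im[q[1]-40:q[1]+40,q[0]-35:q[0]+25].mean(2)
m=((im.min(2)>150)).astype(np.uint8);mm=np.zeros_like(m);mm[q[1]-45:q[1]+45,q[0]-30:q[0]+30]=1
n,l,s,c=cv2.connectedComponentsWithStats(m*mm);print('bright',[(s[i].tolist(),c[i].round(1)) for i in range(1,n) if s[i,4]>15])
for y in range(0,80,4): print(q[1]-40+y,' '.join('%3d'%v for v in sub[y,::4]))
"
```

```text
tcp_pos: [0.5811, 0.329, 0.2942]
eef_rot: [-180.0, 0.0, -128.5]
contact_force: [3.6, 0.9, 1.4]
tcp_pos: [0.6011, 0.3539, 0.3914]
eef_rot: [-179.8, 0.5, -128.5]
contact_force: [0.4, 0.7, 1.1]
28.55 [0.6011 0.3539 0.3914] [-179.82    0.53 -128.46] F [0.4 0.7 1.1] w -6.481293654642584e-05 g 0.0 [ 46.5  22.9   2.4   0.1 -69.  -85. ]
[[259. 173.]
 [259. 150.]
 [330. 162.]
 [161. 155.]]
dark [([314, 130, 22, 22, 212], array([321.3, 138.1]))]
[260 160]
bright [([230, 135, 6, 5, 19], array([232.1, 136.3])), ([230, 134, 41, 22, 423], array([248.5, 142.2]))]
120 112  75 124 134 127 130 129 134 136 127 121 121 119 123 128
124 138  97 101 114 121 117 119 115  93 117 117 117 112 112 109
128  97  74  56  67  94  77  67  67  68  67  67  66  67  69  68
132  79  85  88  78  67  66  66  77  92 103 103  73  89  89 100
136 124 164 173 128  77 148 222 161 137 204 236 153 145 144 144
140 206 102 135 212 248 254 252 208 253 251 247 151 142 141 140
144 233 234 249 231 226 212 182 147 236 228 190 139 139 139 139
148 248 246 217 190 146 135 136 136 140 134 135 136 135 136 135
152 211 223 153 146 131 125 120 116 115 106  97  92  84  76  71
156 222 195  71  67  67  68  70  67  69  68  67  68  69  69  69
160  86  66  69  68  68  70  68  70  68  70  68  68  68  69  70
164  70  71  69  69  69  68  69  69  69  68  69  67  68  68  70
168  68  72  69  69  68  69  70  70  69  69  68  69  67  70  68
172  71  69  71  70  70  69  69  70  69  69  68  69  69  67  68
176  70  71  68  71  69  71  68  69  70  69  70  68  70  69  66
180  71  71  70  69  71  69  70  68  68  70  68  71  68  69  68
184  71  71  88  86  87  87  82  70  69  68  70  68  70  70  68
188  82  88  91  88  87  88  90  86  79  78  78  78  79  75  70
192  90  90  90  90  88  86  88  90  88  87  88  88  88  88  87
196  88  90  91  90  91  88  85  89  88  88  87  87  90  87  88
```

```bash
python3 -c "
from h import *
im,p=load('w12');W=np.array([.648,.276])
ang=lambda q:np.degrees(np.arctan2(*(q-W)[::-1]))
t=onz(p,(266,140),.138)[:2];print('tab',t,np.linalg.norm(t-W),ang(t))
for z,u in((.141,(321,141)),(.141,(321,138)),(.12,(321,138))):
  g=onz(p,u,z)[:2];print('post',g,np.linalg.norm(g-W),ang(g))
g0=W+.14*np.array([np.cos(np.radians(141.5)),np.sin(np.radians(141.5))])
sub=im[110:190:4,296:360:4].mean(2).round()
for r_ in sub: print(' '.join('%3d'%v for v in r_))
"
```

```text
tab [0.5670971  0.31886526] 0.09155714029081467 152.0837533910386
post [0.53470853 0.34482269] 0.13255761000473584 148.72201255109
post [0.53341718 0.34296097] 0.13271395679249504 149.69844226121725
post [0.53205065 0.34808058] 0.13652787634257352 148.13261265991383
137 138 137 138 139 137 140 138 137 138 136 136 138 140 136 138
125 121 123 122 122 124 122 125 133 137 139 135 137 139 138 136
122 114 114 121 122 123 123 123 123 121 124 127 127 133 139 137
 82  69  68  69 120 122 134 149 132 122 122 123 122 121 122 124
 66  69  69  69 104 226 232 229 229 208 122 123 124 120 121 124
 77  84  96 102 233 214  79  24  92 215 200 122 122 125 121 122
146 145 145 193 198  22  20  21  19  22 118 120 121 123 123 120
143 143 141 226 108  21  22  21  78 100  89  61 116 122 124 121
141 141 141 211 113  18  21  74 113 105  91  76  67 122 123 126
137 137 137 166 158  33  21  85 102  97  84  71  56 125 121 123
 89  81  73  70 209 141  32  77  87  84  77  66  72 125 124 117
 70  69  68  69  66 122 179  48  72  70  64  55 120  85 110  93
 68  69  70  69  69  68  67  70  48  48  54  83  71  70  70  71
 67  69  67  69  69  68  68  67  71  70  68  71  70  70  68  70
 67  68  70  69  68  68  68  69  68  70  68  70  70  71  72  69
 68  68  68  70  69  69  69  68  69  71  68  67  71  71  71  69
 69  68  69  68  70  70  68  69  68  66  71  69  68  69  70  70
 71  69  67  68  70  69  68  69  69  69  68  70  69  70  70  71
 69  71  67  68  69  70  70  69  69  68  69  68  71  69  70  70
 69  69  69  68  67  68  70  70  69  68  67  68  71  69  68  71
```

The tab now sits about 5° ahead of the handle, against ±6° for a full flip, so the pawl is over and the handle is at about +0.1 rad. Next I'll grip the post.

```bash
python3 -c "
from h import *
im,p=load('w12');W=np.array([.648,.276])
g=onz(p,(333,146),.141)[:2];print(g,np.linalg.norm(g-W),np.degrees(np.arctan2(*(g-W)[::-1])))
go([.531,.353,.21],-33,0)"

```

```text
[0.52970616 0.35360881] 0.14147988780201495 146.73239881790593
shift [0.0436 0.0539 0.0186] turn [ -0.3   0.2 -95.5] TCP [0.531 0.353 0.369]
```

```bash
python3 -m pendant '[[[0.044,0.054,0.018,0,0,-40,0],[0.044,0.054,0.018,0,0,-40,0],[0.044,0.054,0.018,0,0,-40,0],[0.044,0.054,0.018,0,0,-40,0],[0.044,0.054,0.018,0,0,-40,0]]]' 25|sed -n 2,3p
python3 -m pendant '[[[0,0,0,0,0,-42,0.1],[0,0,0,0,0,-42,0.1],[0,0,0,0,0,-42,0.1],[0,0,0,0,0,-42,0.1],[0,0,0,0,0,-42,0.1]]]' 25|sed -n 2,3p
python3 -m pendant '[[[0,0,0,0,0,-13,0.1],[0,0,0,0,0,-13,0.1],[0,0,0,0,0,-13,0.1]]]' 25|sed -n 2,3p
python3 -c "
from h import *
st();go([.531,.353,.123],-33.2,0)"
```

```text
tcp_pos: [0.5294, 0.3521, 0.365]
eef_rot: [179.9, -0.1, -88.2]
tcp_pos: [0.5297, 0.3519, 0.3647]
eef_rot: [179.9, 0.0, -46.2]
tcp_pos: [0.5297, 0.352, 0.3649]
eef_rot: [179.9, 0.0, -33.5]
29.9 [0.5297 0.352  0.3649] [ 1.7988e+02  4.0000e-02 -3.3470e+01] F [ 0.4  0.1 -0.4] w 0.04850483427174936 g 0.0 [ 51.1  18.5  -7.7  -0.  -64.    5.4]
shift [ 0.0005 -0.0017  0.0829] turn [ 0.1  0.  -0.3] TCP [0.531 0.353 0.282]
```

```bash
python3 -m pendant '[[[0.0005,-0.0017,0.04,0,0,0,0.1],[0.0005,-0.0017,0.07,0,0,0,0.1],[0.0005,-0.0017,0.083,0,0,0,0.1],[0.0005,-0.0017,0.083,0,0,0,0.1]]]' 25|sed -n 2,4p
python3 -m pendant '[[[0,0,0,0,0,0,-1],[0,0,0,0,0,0,-1],[0,0,0,0,0,0,-1],[0,0,0,0,0,0,-1],[0,0,0,0,0,0,-1]]]' 25|sed -n 2,8p
python3 -c "
from h import *
s=st();W=np.array([.648,.276]);g=np.array(s['tcp_pos'][:2]);print(np.linalg.norm(g-W),np.degrees(np.arctan2(*(g-W)[::-1])))"
```

```text
tcp_pos: [0.531, 0.3527, 0.2809]
eef_rot: [179.8, 0.0, -33.6]
contact_force: [0.6, 0.3, 0.1]
tcp_pos: [0.5317, 0.3534, 0.2843]
eef_rot: [-179.9, -0.0, -33.5]
contact_force: [-1.6, 0.7, 3.4]
gripper_width: 0.0195
gripper_force: 25.0
30.8 [0.5317 0.3534 0.2843] [-1.7986e+02 -4.0000e-02 -3.3510e+01] F [-1.6  0.7  3.4] w 0.019465245710255156 g 25.000795125961304 [ 51.1  22.6 -13.    0.  -54.3   5.4]
0.1396936339076425 146.359957117565
```

The post is gripped 139.7 mm from the axis, as expected. I'll drive anticlockwise and watch the force.

```bash
python3 -m pendant '[[[0.0003,0.0098,0,0,0,-4,-1],[0.0014,0.0195,0,0,0,-8,-1],[0.0031,0.0291,0,0,0,-12,-1],[0.0054,0.0386,0,0,0,-16,-1],[0.0084,0.0479,0,0,0,-20,-1]]]' 25|sed -n 2,5p
python3 -m pendant '[[[0.0002,0.0073,0,0,0,-3,-1],[0.0008,0.0146,0,0,0,-6,-1],[0.0017,0.0219,0,0,0,-9,-1],[0.0031,0.0291,0,0,0,-12,-1],[0.0048,0.0362,0,0,0,-15,-1]]]' 25|sed -n 2,5p
cat >> h.py <<'E'
def status(f):
    s=st();W=np.array([.648,.276]);g=np.array(s['tcp_pos'][:2]);print('R',np.linalg.norm(g-W),'handle',np.degrees(np.arctan2(*(g-W)[::-1]))-141.5)
    im,p=cap('top',f); im0=cv2.imread('pics/top0.png')[:,:,::-1]
    # carriage: near edge of bright plate on lines across y, at z=.039 (bed x coordinate)
    b=np.array([.5242,.0849]);e=np.radians(-3.5);ux=np.array([np.cos(e),np.sin(e)]);uy=np.array([-np.sin(e),np.cos(e)])
    for yy in(.0,-.035,.035,.075,-.09):
        xs=np.arange(-.1,.09,.001)
        for I,n in((im0,'0'),(im,'n')):
            q=proj(p,[np.r_[b+ux*x+uy*yy,.039] for x in xs]);v=cv2.remap(np.ascontiguousarray(I[...,0]-0),q[:,0].astype(np.float32)[:,None],q[:,1].astype(np.float32)[:,None],1).ravel().astype(float)
            gr=I[...,1].astype(float)-I[...,0]; w=cv2.remap(gr.astype(np.float32),q[:,0].astype(np.float32)[:,None],q[:,1].astype(np.float32)[:,None],1).ravel()
            k=np.where((w[:-1]>12)&(w[1:]<=12))[0]; k2=np.where((w[:-1]<12)&(w[1:]>=12))[0]
            print(yy,n,'green->plate',xs[k].round(3)[:3],'plate->green',xs[k2].round(3)[:3])
E
python3 -c "
from h import *
status('t13')"
```

```text
tcp_pos: [0.5125, 0.3096, 0.2844]
eef_rot: [-179.7, -0.1, -13.3]
contact_force: [2.2, 5.7, 0.7]
gripper_width: 0.0192
tcp_pos: [0.5087, 0.2734, 0.2843]
eef_rot: [-179.8, -0.2, 1.6]
contact_force: [-0.6, 5.6, 2.1]
gripper_width: 0.0196
31.8 [0.5087 0.2734 0.2843] [-179.79   -0.19    1.64] F [-0.6  5.6  2.1] w 0.019578111444188875 g 25.001875162124634 [ 47.7  17.5 -21.   -0.  -51.3  44. ]
R 0.13935553096720102 handle -320.4226347952558
0.0 0 green->plate [-0.065] plate->green [0.064]
0.0 n green->plate [-0.059] plate->green [0.071]
-0.035 0 green->plate [-0.064] plate->green [0.064]
-0.035 n green->plate [-0.059] plate->green [0.07]
0.035 0 green->plate [-0.064] plate->green [0.064]
0.035 n green->plate [-0.058] plate->green [0.072]
0.075 0 green->plate [-0.064] plate->green [0.066]
0.075 n green->plate [-0.057] plate->green [0.071]
-0.09 0 green->plate [-0.066] plate->green [0.064]
-0.09 n green->plate [-0.059] plate->green [0.07]
```

The carriage has moved in about 6.5 mm, so the lock is free and the pawl drives. Now a return stroke and full drive strokes.

```bash
for i in 1 2; do python3 -m pendant '[[[0.0014,-0.0195,0,0,0,8,-1],[0.0054,-0.0386,0,0,0,16,-1],[0.0121,-0.0569,0,0,0,24,-1],[0.0213,-0.0742,0,0,0,32,-1],[0.0328,-0.09,0,0,0,40,-1]]]' 25|sed -n 2,5p; done
python3 -c "
from h import *
status('t14')"|head -4
for i in 1 2 3 4; do python3 -m pendant '[[[0.0003,0.0098,0,0,0,-4,-1],[0.0014,0.0195,0,0,0,-8,-1],[0.0031,0.0291,0,0,0,-12,-1],[0.0054,0.0386,0,0,0,-16,-1],[0.0084,0.0479,0,0,0,-20,-1]]]' 25|sed -n 2,5p; done
python3 -c "
from h import *
status('t15')"
```

```text
tcp_pos: [0.5391, 0.3638, 0.2843]
eef_rot: [-179.9, -0.1, -38.9]
contact_force: [2.5, -5.2, 4.3]
gripper_width: 0.0195
tcp_pos: [0.621, 0.4131, 0.2843]
eef_rot: [-180.0, -0.1, -78.9]
contact_force: [-1.3, -4.9, 7.0]
gripper_width: 0.0196
32.85 [0.621  0.4131 0.2843] [-1.7997e+02 -6.0000e-02 -7.8890e+01] F [-1.3 -4.9  7. ] w 0.019553384981616455 g 24.99558538198471 [ 48.5  31.7   2.5   0.1 -60.8 -37.5]
R 0.1397199791089263 handle -40.37211942368194
0.0 0 green->plate [-0.065] plate->green [0.064]
0.0 n green->plate [-0.059] plate->green [0.07]
tcp_pos: [0.5759, 0.3957, 0.2844]
eef_rot: [-179.7, -0.0, -58.4]
contact_force: [5.6, 1.0, 1.6]
gripper_width: 0.0197
tcp_pos: [0.5394, 0.364, 0.2844]
eef_rot: [-179.7, -0.1, -38.4]
contact_force: [4.7, 3.7, 0.6]
gripper_width: 0.0194
tcp_pos: [0.516, 0.3216, 0.2844]
eef_rot: [-179.7, -0.1, -18.4]
contact_force: [3.2, 5.3, 0.4]
gripper_width: 0.0197
tcp_pos: [0.5087, 0.2735, 0.2843]
eef_rot: [-179.8, -0.2, 1.6]
contact_force: [0.4, 6.6, 0.9]
gripper_width: 0.0195
34.9 [0.5087 0.2735 0.2843] [-179.79   -0.21    1.63] F [0.4 6.6 0.9] w 0.019536661927782143 g 24.999988675117493 [ 47.7  17.5 -21.    0.  -51.2  44. ]
R 0.13933654393309683 handle -320.49213897937636
0.0 0 green->plate [-0.065] plate->green [0.064]
0.0 n green->plate [-0.036] plate->green []
-0.035 0 green->plate [-0.064] plate->green [0.064]
-0.035 n green->plate [-0.036] plate->green []
0.035 0 green->plate [-0.064] plate->green [0.064]
0.035 n green->plate [-0.035] plate->green []
0.075 0 green->plate [-0.064] plate->green [0.066]
0.075 n green->plate [-0.036] plate->green []
-0.09 0 green->plate [-0.066] plate->green [0.064]
-0.09 n green->plate [-0.036] plate->green []
```

```bash
for i in 1 2; do python3 -m pendant '[[[0.0014,-0.0195,0,0,0,8,-1],[0.0054,-0.0386,0,0,0,16,-1],[0.0121,-0.0569,0,0,0,24,-1],[0.0213,-0.0742,0,0,0,32,-1],[0.0328,-0.09,0,0,0,40,-1]]]' 25|sed -n 2,2p; done
for i in 1 2 3 4; do python3 -m pendant '[[[0.0003,0.0098,0,0,0,-4,-1],[0.0014,0.0195,0,0,0,-8,-1],[0.0031,0.0291,0,0,0,-12,-1],[0.0054,0.0386,0,0,0,-16,-1],[0.0084,0.0479,0,0,0,-20,-1]]]' 25|sed -n 4,5p; done
for i in 1 2; do python3 -m pendant '[[[0.0014,-0.0195,0,0,0,8,-1],[0.0054,-0.0386,0,0,0,16,-1],[0.0121,-0.0569,0,0,0,24,-1],[0.0213,-0.0742,0,0,0,32,-1],[0.0328,-0.09,0,0,0,40,-1]]]' 25|sed -n 2,2p; done
python3 -c "
from h import *
status('t16')"
```

```text
tcp_pos: [0.5391, 0.3639, 0.2843]
tcp_pos: [0.621, 0.4131, 0.2843]
contact_force: [5.8, 0.6, 1.9]
gripper_width: 0.0195
contact_force: [4.5, 2.6, 1.1]
gripper_width: 0.0192
contact_force: [3.2, 5.0, 1.1]
gripper_width: 0.0194
contact_force: [0.9, 6.3, 1.3]
gripper_width: 0.0196
tcp_pos: [0.5391, 0.3639, 0.2843]
tcp_pos: [0.6209, 0.4132, 0.2844]
38.95 [0.6209 0.4132 0.2844] [-1.7998e+02 -9.0000e-02 -7.8970e+01] F [-2.3 -6.1  8.6] w 0.019708545757636725 g 24.995545148849487 [ 48.6  31.7   2.5   0.1 -60.8 -37.6]
R 0.13980168128203901 handle -40.3401861083742
0.0 0 green->plate [-0.065] plate->green [0.064]
0.0 n green->plate [-0.013] plate->green []
-0.035 0 green->plate [-0.064] plate->green [0.064]
-0.035 n green->plate [-0.013] plate->green []
0.035 0 green->plate [-0.064] plate->green [0.064]
0.035 n green->plate [-0.014] plate->green []
0.075 0 green->plate [-0.064] plate->green [0.066]
0.075 n green->plate [-0.014] plate->green []
-0.09 0 green->plate [-0.066] plate->green [0.064]
-0.09 n green->plate [-0.013] plate->green []
```

```bash
python3 -m pendant '[[[0.0003,0.0098,0,0,0,-4,-1],[0.0014,0.0195,0,0,0,-8,-1],[0.0031,0.0291,0,0,0,-12,-1],[0.0054,0.0386,0,0,0,-16,-1],[0.0084,0.0479,0,0,0,-20,-1]]]' 25|sed -n 4,5p
python3 -m pendant '[[[0.0001,0.0049,0,0,0,-2,-1],[0.0003,0.0098,0,0,0,-4,-1],[0.0008,0.0146,0,0,0,-6,-1],[0.0014,0.0195,0,0,0,-8,-1]]]' 25|sed -n 4,5p
python3 -m pendant '[[[0.0001,0.0024,0,0,0,-1,-1],[0.0001,0.0049,0,0,0,-2,-1],[0.0001,0.0049,0,0,0,-2,-1]]]' 25|sed -n 4,5p
python3 -m pendant '[[[0.0001,0.0024,0,0,0,-1,-1],[0.0001,0.0049,0,0,0,-2,-1],[0.0001,0.0049,0,0,0,-2,-1]]]' 25|sed -n 4,5p
python3 -c "
from h import *
status('t17')"|sed -n '1,2p;4p;8p'
```

```text
contact_force: [4.6, 0.3, 1.7]
gripper_width: 0.0196
contact_force: [4.6, 1.9, 2.4]
gripper_width: 0.0199
contact_force: [4.1, 1.1, 6.4]
gripper_width: 0.0191
contact_force: [3.4, 1.8, 5.8]
gripper_width: 0.0193
40.5 [0.5523 0.3779 0.2843] [-1.7983e+02 -3.0000e-02 -4.6520e+01] F [3.4 1.8 5.8] w 0.019322022027543254 g 25.00273436307907 [ 51.1  25.2  -8.8   0.1 -55.8  -7.6]
R 0.13984154137777569 handle -8.304099498313832
0.0 n green->plate [-0.005] plate->green []
0.035 n green->plate [-0.004] plate->green []
```

```bash
for i in 1 2 3; do python3 -m pendant '[[[0.0001,0.0024,0,0,0,-1,-1],[0.0001,0.0049,0,0,0,-2,-1],[0.0001,0.0049,0,0,0,-2,-1]]]' 25|sed -n 2,5p; done
python3 -c "
from h import *
status('t18')"|sed -n '1,2p;4p;6p;8p'
```

```text
tcp_pos: [0.5491, 0.3749, 0.2843]
eef_rot: [-179.8, -0.0, -44.5]
contact_force: [5.0, 3.4, 4.5]
gripper_width: 0.0193
tcp_pos: [0.5461, 0.3718, 0.2843]
eef_rot: [-179.7, -0.0, -42.5]
contact_force: [6.1, 6.2, 1.7]
gripper_width: 0.0195
tcp_pos: [0.5432, 0.3686, 0.2843]
eef_rot: [-179.6, -0.1, -40.5]
contact_force: [8.8, 7.6, 0.6]
gripper_width: 0.0198
41.45 [0.5432 0.3686 0.2843] [-1.7959e+02 -5.0000e-02 -4.0520e+01] F [8.8 7.6 0.6] w 0.019822099644939733 g 25.008805990219116 [ 51.2  24.  -10.7   0.1 -54.9  -1.7]
R 0.13985062611210733 handle -2.9556356697996193
0.0 n green->plate [-0.005] plate->green []
-0.035 n green->plate [-0.005] plate->green []
0.035 n green->plate [-0.004] plate->green []
```

Force climbs to about 11.6 N while the carriage stays at about 60 mm, so it is home. I'll release and rise straight up.

```bash
python3 -m pendant '[[[0.0001,-0.0024,0,0,0,1,-1],[0.0001,-0.0049,0,0,0,2,-1],[0.0001,-0.0049,0,0,0,2,-0.3],[0.0001,-0.0049,0,0,0,2,-0.1],[0.0001,-0.0049,0,0,0,2,0]]]' 15|sed -n 4,5p
python3 -m pendant '[[[0,0,0,0,0,0,0],[0,0,-0.04,0,0,0,0],[0,0,-0.08,0,0,0,0],[0,0,-0.13,0,0,0,0],[0,0,-0.13,0,0,0,0]]]' 15|sed -n 2,5p
python3 -c "
from h import *
status('t19')
im,p=cap('wrist','w19')
ims,ps=cap('side','s19')
W=np.array([.648,.276])
# tab: bright pixels near possible tab places
c=[np.r_[W+.05*np.array([np.cos(a),np.sin(a)])+.036*np.array([np.cos(a+b),np.sin(a+b)]),.138] for a in [np.radians(136.5)] for b in (-.25,0,.25)]
h=[.62-.036,-.053]
print('tab expected -,0,+ top',proj(ps,c).round(),'top cam',proj(load('t19')[1],c).round(1))
import json
def bri(I,q,n=9):
    q=q.round().astype(int);return I[q[1]-1:q[1]+2,q[0]-1:q[0]+2].mean().round()
print([bri(ims,q) for q in proj(ps,c)],[bri(load('t19')[0],q) for q in proj(load('t19')[1],c)])
# rollers: bright centroid in side view along expected axes, carriage home +60mm
e=np.radians(-3.5);ux=np.array([np.cos(e),np.sin(e),0])
for n,g in(('A',[.520,.021,.069]),('B',[.524,.085,.069])):
    g=np.array(g)+ux*.06
    xs=np.arange(-.075,.0751,.005);q=proj(ps,[g+ux*x+[0,0,.012] for x in xs]);print(n,[int(bri(ims,u)) for u in q])
    gk=g-ux*.06;q=proj(ps,[gk+ux*x+[0,0,.012] for x in xs]);print(n,'start pic s9',[int(bri(load('s9')[0],u)) for u in q])
"
```

```text
contact_force: [2.3, 0.6, 1.2]
gripper_width: 0.0384
tcp_pos: [0.5455, 0.3707, 0.4203]
eef_rot: [-179.5, -0.1, -42.5]
contact_force: [0.9, -0.4, 0.2]
gripper_width: 0.0437
42.5 [0.5455 0.3707 0.4203] [-1.7948e+02 -9.0000e-02 -4.2500e+01] F [ 0.9 -0.4  0.2] w 0.04369227408237117 g 0.0 [ 51.1  18.4  -0.4   0.1 -70.6  -3.7]
R 0.13955498770805091 handle -4.21835431393859
0.0 0 green->plate [-0.065] plate->green [0.064]
0.0 n green->plate [-0.005] plate->green []
-0.035 0 green->plate [-0.064] plate->green [0.064]
-0.035 n green->plate [-0.005] plate->green []
0.035 0 green->plate [-0.064] plate->green [0.064]
0.035 n green->plate [-0.004] plate->green []
0.075 0 green->plate [-0.064] plate->green [0.066]
0.075 n green->plate [-0.004] plate->green []
-0.09 0 green->plate [-0.066] plate->green [0.064]
-0.09 n green->plate [-0.006] plate->green []
tab expected -,0,+ top [[123. 258.]
 [128. 258.]
 [133. 258.]] top cam [[128.8 196.4]
 [130.5 198.7]
 [132.7 200.4]]
[np.float64(75.0), np.float64(134.0), np.float64(229.0)] [np.float64(63.0), np.float64(110.0), np.float64(78.0)]
A [205, 139, 127, 135, 154, 253, 253, 214, 235, 254, 253, 253, 252, 252, 253, 252, 252, 253, 253, 253, 253, 253, 253, 220, 226, 254, 215, 163, 146, 149, 149]
A start pic s9 [173, 146, 114, 117, 122, 137, 137, 105, 122, 141, 140, 140, 139, 141, 140, 141, 141, 141, 141, 141, 141, 142, 141, 128, 110, 134, 134, 97, 89, 83, 89]
B [106, 123, 136, 136, 176, 252, 241, 199, 221, 253, 253, 253, 253, 253, 252, 252, 252, 252, 253, 253, 252, 253, 254, 220, 216, 248, 235, 176, 139, 142, 144]
B start pic s9 [99, 94, 119, 122, 161, 210, 194, 150, 178, 220, 198, 188, 175, 218, 210, 226, 225, 242, 232, 220, 224, 238, 200, 163, 140, 160, 148, 98, 97, 97, 102]
```

The carriage is home at about 60 mm, both rollers are unchanged in their grooves, and the tab is at its positive stop. I'll hand the job in.

```bash
python3 -c "
from plant import r
print(r.close_job())"
```

```text
the job is handed in; nothing more can be done
None
```

The job is handed in; the verdict was not reported. Both rollers measure seated in the right-hand and centre grooves, the lever went into the marked notch, the pawl is flipped, and the ratchet ran the carriage home (about 60 mm) in 42.5 s. I viewed 15 pictures, one over the limit of 14.

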